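# Flip the hex key and nip up the stop's pinch screw

## Robot

A 7-joint arm with a two-finger parallel gripper is mounted at the origin on a cart in front of the work surface, level with it; the furniture and walls round the work are solid. World frame = base frame: x ahead of the robot, y to its left, z up, the work surface at z = 0. Lengths are in m, angles in rad, forces in N, time in s.
With the tool pointing down it reaches from about 0.4 to 0.9 m from the base axis. Payload 5.6 kg.
Tool frame: the origin (TCP) lies at the very end of the fingers, on their centre line; the grasp point (between the pads) lies 19 mm behind it; z points along the fingers, y is the line along which they close (so a half turn about z gives the same grasp; the last joint's range is limited). The gripper opens to 92 mm and grips with 3 to 60 N. Pads are 20 mm wide; open, the fingers measure 128 mm over their backs; the gripper's body (75 mm by 189 mm) begins 69 mm behind the grasp point.
Start: joints at [1.137, 0.468, -0.012, 1.603, 0.006, 1.071, -0.056], TCP at [0.248, -0.601, 0.215] pointing down, gripper open.
Joint ranges: [-2.53, 2.53], [-0.31, 2.02], [-1.57, 1.55], [0.28, 2.44], [-1.29, 4.43], [0.15, 1.84], [-2.92, 2.92]. Speed limits (rad/s): [2.57, 2.57, 3.14, 3.14, 3.14, 3.14, 3.14].

## Interface

Orientations are given as a rotation vector (axis times angle).
In Python, from plant import * gives the robot as it stands. The module is installed in compiled form; this text tells all that it offers.
- The arm moves only by the shell command python3 -m jog 'ROWS' [FORCE]. ROWS is JSON, a list of rows, each a list of 7 numbers: the turn, a rotation vector about the tool's x, y, z in degrees, then the shift along the tool's x, y, z in cm, then the finger opening in cm, from 0 to 9.19. In form: [[rx, ry, rz, dx, dy, dz, jaw], ...]. A call has 1 to 8 rows; each row shifts and turns the commanded pose from where the row before left it, along the tool's axes as they then stand; what a row does not reach is not made up. A row lasts 1/10 s, in which the tool goes at most 50 mm and 8.59 degrees, less where a joint would pass 70% of its speed; a pose out of reach is approached as far as the arm can. A call is refused whole if a number of a shift passes 5 or a number of a turn 8.59, either way. A call with a gripper value outside its range is refused whole. The fingers move at their own pace and stop on an object; FORCE is the grip in N (left out, the last holds). Time passes only in rows, so rows that do not move let the fingers close. It gives the time, the measured TCP pose, the force, the opening and the grip force at its end, in the units of the state.
- get_state(): the state, without advancing time (a new reading comes with each control period).
- camera(name): name is "scene" or "side" or "wrist"; returns a dict with "pixels" (384x512x3 uint8, red, green, blue), "range_z" (384x512 float32, m along the optical axis (not along the pixel's ray), 0 where there is no reading), "camera_matrix" (3x3 intrinsics, pixels), "R" (3x3) and "t" (3): a world point X has camera coordinates R X + t. Camera axes: x right, y down, z forward; pixel columns grow to the right and rows downward; lengths in m; the calibration is good to about 2 mm. A picture is of the moment at which its call begins.
- finish_job(): hands the job in; it is judged then, once.
The state is a dict: "t": time; "joint_pos": joint angles; "qd": joint speeds; "joint_torque": joint torques, N m; "tcp_pos": TCP position; "tcp_rot": TCP orientation; "ft_force": force on the tool from outside, world axes, zero at the start; "ft_torque": the same for the moment, N m; "opening": opening from 0.0 (shut) to 1.0 (fully open); "gripper_force": force on a finger pad.
Only numpy, scipy, OpenCV 4.12 (cv2) and the standard library are available. Lean on these libraries where they do the work, as an engineer would, in place of code of your own. Each camera call takes 0.05 s, during which the arm holds its last target. There are 200 camera calls.

## Task

The pinch screw of the blue magnetic stop has been run down finger-tight with the hex key standing long arm down in it. Draw the key out, flip it over and, without forcing it, seat its short arm right home in the same socket; then use the long arm as the lever and turn the stiff screw clockwise until it comes up solid and is nipped up to about 1 N m (a pull of some 8 to 9 N near the end of the long arm), no harder. Leave the key seated like that, let go, for I slacken the screw again after the trial cut, and do not disturb the other things on the table.

Things in the scene. Friction and masses are not known exactly. Their poses are not given: they have to be found in the camera images.
- stop: magnetic length stop, fixed: blue foot 74 x 60 x 46 mm, red switch on its -x side; on it an aluminium split clamp block 58 x 58 mm, top at z = 80 mm; through it a 12 mm steel rod along x, axis 63 mm high and 13 mm to +y, from x = -55 to a 28 mm rubber pad at +128 mm. Origin: centre of the underside, z up. The pinch screw's black head (21 mm across, 14 mm high) stands on the block 10 mm to -y
- socket (a point): centre of the mouth of the hex socket in the pinch screw's head, 95 mm above the table; z up; it does not turn with the screw. Socket: 15 mm deep, plain floor, lead-in chamfer under 1 mm wide, 0.2 mm clearance on each side. The key fits every 60 degrees; how the flats stand is shown only by the key in it at the start
- pinch_screw (a joint): turn of the pinch screw, rad, clockwise from above; 0 at the start, finger-tight. It drags at about 0.55 N m and comes up solid at 0.70; then the reading stays, the lever still gives a little and the torque climbs with the push, which only the force tells. Nipped up is 0.8 to 1.4 N m; more spoils key and socket. It stays where it is left
- hex_key: black L-shaped hex key, 80 g, 8.7 mm over flats, 10 mm over corners. Own frame: long arm along +y (axis x = -18.9, z = 5 mm; tip y = 72.2), short arm along +x (axis y = -67.9, z = 5; tip x = 23.2), rounded bend between. Corners of the hexagon point to +z and -z, flats face along the other arm. Starts upright: long tip on the socket's floor, bend 215 mm above the table
- bend (a point): middle of the bar in the key's bend (x = -13, y = -62, z = 5 mm in the key's frame), axes as the key's. The fingers can close here along the key's z, coming from outside the bend, midway between the arms (45 degrees from upright with either arm down); this one grip serves to draw the key, to flip it and to seat the other end
- short_tip (a point): centre of the end face of the short arm; axes as the key's; 42 mm from the long arm's axis. Once it stands home in the socket the long arm lies about level, its axis 122 mm above the table at the bend; let go, it sags by 3 to 6 degrees and has some 3 degrees of play to each side before it grips the screw
- long_tip (a point): centre of the end face of the long arm; axes as the key's; 140 mm from the short arm's axis
- try_square: try square, beech stock and steel blade, 120 x 188 x 23 mm, lying flat behind the stop; leave it
- spanner_24: double open-ended steel spanner, 187 x 49 x 8 mm, lying flat to the right of the stop; leave it
- pencil: red carpenter's pencil, 173 x 15 x 8 mm, lying between robot and stop; leave it
- caliper: steel sliding caliper, 74 x 200 x 12 mm, lying to the left of the rip fence; leave it
- tape_measure: yellow tape measure, 40 x 80 x 68 mm, standing to the left of the rip fence; leave it
Mind the look-alikes: they are no part of the job. There is more than one size of the hex_key; the one meant has the size given above. Of the things that look like the stop, the larger one is meant.

How it is judged:
By the outcome, as a careful person would: the job done as asked, in the order asked, and still so for the second after the job is handed in, with the robot touching nothing.
It also fails if it takes over 69 s, if anything falls off the work surface, if the arm or the gripper's body presses on something with over 40 N, if the wrist force passes 120 N, or if a joint passes its speed limit or range.

## Working session

There is one attempt and no reset: what is moved stays moved. The work goes in short steps, Python scripts to look and compute and a shell command to move; the robot and the scene stay as the last step left them, time stands still between calls to the robot, and variables do not carry over. Pictures are saved under pics/ and viewed, at most 11 in all, crops included, and the job is handed in when it is done.

```bash
mkdir -p pics
cat > h.py <<'E'
from plant import *
import numpy as np, cv2
from scipy.spatial.transform import Rotation as Ro
def snap(n,f=None):
    c=camera(n)
    if f: cv2.imwrite('pics/'+f,c['pixels'][...,::-1])
    return c
def pt(c,u,v,d=None):
    d=c['range_z'][int(v),int(u)] if d is None else d
    r=np.linalg.inv(c['camera_matrix'])@[u,v,1]
    return c['R'].T@(r*d-c['t'])
def plane(c,u,v,z):
    o=-c['R'].T@c['t']; r=c['R'].T@np.linalg.inv(c['camera_matrix'])@[u,v,1]
    return o+r*(z-o[2])/r[2]
def proj(c,X):
    p=c['camera_matrix']@(c['R']@np.array(X)+c['t']); return p[:2]/p[2]
E
python3 - <<'E'
from h import *
import pickle
a=[snap(n) for n in('scene','side','wrist')]
pickle.dump(a,open('a.pkl','wb'))
im=[x['pixels'][...,::-1] for x in a]
cv2.imwrite('pics/1.png',cv2.resize(np.hstack(im[:2]),(800,300)))
for n in(0,1): cv2.imwrite(f'pics/v{n}.png',im[n])
s=get_state();print({k:np.round(v,3) for k,v in s.items()})
for x in a: print(-x['R'].T@x['t'], x['R'][2])
E
```

```text
{'t': np.float64(0.15), 'joint_pos': array([ 1.137,  0.468, -0.012,  1.603,  0.006,  1.071, -0.056]), 'qd': array([ 0.001, -0.003,  0.001, -0.004,  0.001,  0.   ,  0.   ]), 'joint_torque': array([ 1.0000e-03, -5.2095e+01, -1.2000e-02, -2.4398e+01, -5.7000e-02,
        1.5000e-02,  0.0000e+00]), 'tcp_pos': array([ 0.247, -0.601,  0.214]), 'tcp_rot': array([-3.081e+00, -6.100e-01,  1.000e-03]), 'ft_force': array([-0.363, -0.635,  0.29 ]), 'ft_torque': array([0.071, 0.006, 0.002]), 'gripper_force': np.float64(0.0), 'opening': np.float64(1.001)}
[0.11704614 0.51030909 0.9591689 ] [ 0.46759157 -0.42424007 -0.77548597]
[ 0.18732234 -1.17373553  0.95252787] [ 0.26383611  0.81592852 -0.51444257]
[ 0.31117754 -0.57485129  0.38409658] [-0.22514056 -0.09224301 -0.96994998]
```

View pics/v0.png

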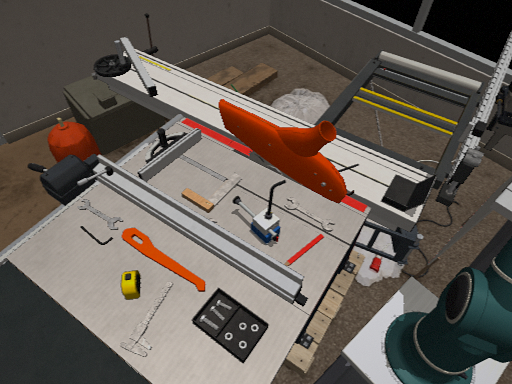

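View pics/v1.png

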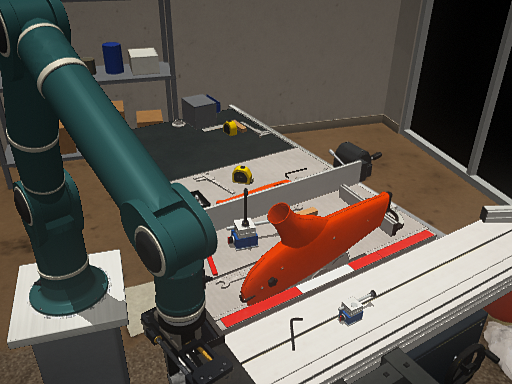

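The scene view shows the larger blue stop at (265,225) with the upright key rising to (275,185). Look-alikes are a loose key at scene (97,235), which is also side (296,172), another key at side (295,330), and a small stop at side (350,310). I choose the stop and key at scene (265,225) / side (244,230), and check them in a close crop.

Run:
```python
from h import *
import pickle
a=pickle.load(open('a.pkl','rb'))
c=[cv2.resize(a[0]['pixels'][165:255,225:325,::-1],(400,360),interpolation=cv2.INTER_CUBIC),cv2.resize(a[1]['pixels'][175:265,200:300,::-1],(400,360),interpolation=cv2.INTER_CUBIC)]
cv2.imwrite('pics/2.png',np.hstack(c))
for n,uv in((0,(275,190)),(0,(266,215)),(0,(97,235)),(1,(296,172)),(1,(295,330)),(1,(350,310)),(0,(228,100)),(0,(290,143)),(0,(320,185))):
    print(n,uv,pt(a[n],*uv).round(3))
m=(a[0]['pixels'].max(2)<70)
for v in range(176,215,3): 
    u=[u for u in range(258,292) if m[v,u]]
    print(v,[(x,*pt(a[0],x,v).round(3)) for x in u[:1]+u[-1:]])
```

```text
0 (275, 190) [ 0.651 -0.074 -0.002]
0 (266, 215) [0.545 0.071 0.092]
0 (97, 235) [ 0.879  0.483 -0.   ]
1 (296, 172) [ 0.892  0.5   -0.006]
1 (295, 330) [ 0.566 -0.333 -0.002]
1 (350, 310) [ 0.708 -0.354  0.05 ]
0 (228, 100) [ 1.16  -0.266  0.   ]
0 (290, 143) [ 0.655 -0.127  0.189]
0 (320, 185) [ 0.531 -0.161  0.068]
176 [(285, np.float64(0.675), np.float64(-0.147), np.float64(-0.002)), (285, np.float64(0.675), np.float64(-0.147), np.float64(-0.002))]
179 [(291, np.float64(0.651), np.float64(-0.155), np.float64(-0.004)), (291, np.float64(0.651), np.float64(-0.155), np.float64(-0.004))]
182 [(279, np.float64(0.538), np.float64(0.036), np.float64(0.225)), (285, np.float64(0.53), np.float64(0.02), np.float64(0.22))]
185 [(274, np.float64(0.539), np.float64(0.054), np.float64(0.225)), (277, np.float64(0.537), np.float64(0.044), np.float64(0.219))]
188 [(271, np.float64(0.542), np.float64(0.062), np.float64(0.216)), (273, np.float64(0.538), np.float64(0.058), np.float64(0.217))]
191 [(270, np.float64(0.542), np.float64(0.065), np.float64(0.205)), (272, np.float64(0.538), np.float64(0.061
[... 259 characters left out ...]
64(0.063), np.float64(0.18))]
200 [(266, np.float64(0.639), np.float64(-0.021), np.float64(-0.004)), (290, np.float64(0.58), np.float64(-0.077), np.float64(0.008))]
203 [(269, np.float64(0.541), np.float64(0.066), np.float64(0.152)), (272, np.float64(0.616), np.float64(-0.027), np.float64(-0.003))]
206 [(269, np.float64(0.541), np.float64(0.065), np.float64(0.137)), (278, np.float64(0.592), np.float64(-0.033), np.float64(-0.002))]
209 [(268, np.float64(0.541), np.float64(0.068), np.float64(0.124)), (291, np.float64(0.55), np.float64(-0.053), np.float64(0.008))]
212 [(266, np.float64(0.55), np.float64(0.066), np.float64(0.098)), (289, np.float64(0.55), np.float64(-0.044), np.float64(-0.001))]
```

View pics/2.png

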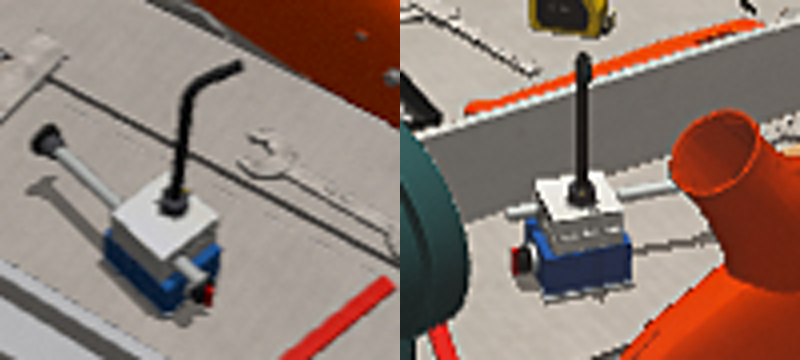

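The crop confirms it: an upright black key in the large blue stop (red switch, rod to the upper left), with the short arm pointing towards world -y. Next I map the obstacles and plan the approach.

```bash
cat >> h.py <<'E'
def unit(v): return np.array(v)/np.linalg.norm(v)
def H(deg): return np.array([np.cos(np.radians(deg)),np.sin(np.radians(deg)),0])
def tool(hd,tilt=45,flip=1):
    """tool R with z leaning toward heading hd, tilt deg from down; y=horizontal at hd+90 (flip=1)"""
    t=np.radians(tilt); z=H(hd)*np.sin(t)+np.array([0,0,-np.cos(t)]); y=flip*H(hd+90)
    return np.column_stack([np.cross(y,z),y,z])
def go(R,p):
    s=get_state(); Rc=Ro.from_rotvec(s['tcp_rot']).as_matrix(); d=np.array(p)-s['tcp_pos']
    print('turn',np.degrees(Ro.from_matrix(Rc.T@R).as_rotvec()).round(2),'shift cur cm',(Rc.T@d*100).round(2),'shift after',(R.T@d*100).round(2))
def st():
    s=get_state();print(round(float(s['t']),2),'p',s['tcp_pos'].round(4),'q',s['joint_pos'].round(2),'F',s['ft_force'].round(1),'T',s['ft_torque'].round(2),'op',round(float(s['opening'])*92,1),'g',round(float(s['gripper_force']),1))
E
python3 - <<'E'
from h import *
import pickle
a=pickle.load(open('a.pkl','rb'))
G=np.full((16,14),0)
for c in a[:2]:
  for v in range(0,384,1):
    for u in range(0,512,1):
      if c['range_z'][v,u]>0:
        p=pt(c,u,v); i=int((p[0]-.2)/.04);j=int((p[1]+.26)/.04)
        if 0<=i<16 and 0<=j<14 and p[2]<.5: G[i,j]=max(G[i,j],p[2]*1000)
print('cols y from -.26 step .04; rows x from .2')
print(G)
R=tool(-100); 
b=np.array([.537,.063,.209])
go(R,b+H(0)*0+R[:,2]*.019-R[:,2]*.12)
E
```

```text
cols y from -.26 step .04; rows x from .2
[[  0   0   0   0   0   0   0   0   0   0   0   0   0   4]
 [  0   0   0   0   0   0   0   0   0   3   5   4   7   4]
 [  0   0   0   0   0   2   5   4   5  21  62   5   5  32]
 [  0   0   4   4   3   4   5   5   5 103 103  66   5  35]
 [  6   5   7   4   4   5   5   6   5   0 103  67   6  34]
 [  5   5   5  11  13  12  13  12  11   9 103  69   4  34]
 [ 81 108  90  13  12   5   5   5   6   4 103  99   5  32]
 [106 143 140   7  11   4   6  83  84  81 101 103  66   6]
 [ 97 265 277   7  14  10 226 227 222  85 104 103  69   5]
 [  7 290 292 246  11  11   4  83  82  82   3 103  70   5]
 [  3 264 270 237   6   4   4   4  73   6   5 103 103  62]
 [  4 228 238 229   5   3   5   6  80  68  13 102 103  67]
 [  3 151 223 221 117   6   5   4   5   5  18  89 103  67]
 [  4   4 203 205 187   4  15  16  15  22  27   5 105  69]
 [  5   5 199 208 206   5  16  16  18  17  28  22 104 102]
 [  3   6 196 209 209   5   6   4   5   5  26  28  98 103]]
turn [-22.65 -41.1  -54.49] shift cur cm [ 55.88 -56.37  -6.59] shift after [ 50.11  17.   -59.52]
```

```bash
python3 -m jog '[[0,0,0,0,0,-5,9],[0,0,0,0,0,-5,9],[0,0,0,0,0,-5,9],[0,0,0,0,0,-5,9]]'; python3 -m jog '[[0,0,0,3.3,-3.3,0,9],[0,0,0,3.3,-3.3,0,9],[0,0,0,3.3,-3.3,0,9],[0,0,0,3.3,-3.3,0,9],[0,0,0,3.3,-3.3,0,9],[0,0,0,3.3,-3.3,0,9],[0,0,0,3.3,-3.3,0,9],[0,0,0,3.3,-3.3,0,9]]';python3 -m jog '[[0,0,0,3.3,-3.3,0,9],[0,0,0,3.3,-3.3,0,9],[0,0,0,3.3,-3.3,0,9],[0,0,0,3.3,-3.3,0,9],[0,0,0,3.3,-3.3,0,9],[0,0,0,3.3,-3.3,0,9],[0,0,0,3.3,-3.3,0,9],[0,0,0,3.3,-3.3,0,9]]'
python3 - <<'E'
from h import *
st()
R=tool(-100); b=np.array([.537,.063,.209])
go(R,b-R[:,2]*.10)
E
```

```text
t: 0.55
tcp_pos: [0.2473, -0.6006, 0.4164]
tcp_rot: [-3.081, -0.61, 0.0]
ft_force: [0.2, -1.6, 0.4]
opening: 0.98
gripper_force: 0.0
t: 1.35
tcp_pos: [0.3914, -0.2544, 0.4146]
tcp_rot: [3.081, 0.61, -0.0]
ft_force: [0.7, 0.0, 0.9]
opening: 0.978
gripper_force: 0.0
t: 2.15
tcp_pos: [0.535, 0.0899, 0.4146]
tcp_rot: [3.082, 0.609, 0.0]
ft_force: [0.7, -1.2, -0.2]
opening: 0.977
gripper_force: 0.0
2.15 p [0.535  0.0899 0.4146] q [ 0.29  0.2  -0.62  1.56  0.12  1.42 -1.51] F [ 0.7 -1.2 -0.2] T [ 0.05 -0.03 -0.05] op 89.9 g 0.0
turn [-22.58 -41.05 -54.56] shift cur cm [ 2.95 -3.42 13.48] shift after [12.69  0.66  6.38]
```

```bash
python3 -m jog '[[0,0,0,2,-3.4,0,9],[-2.5,-4.56,-6.06,0,0,0,9],[-2.5,-4.56,-6.06,0,0,0,9],[-2.5,-4.56,-6.06,0,0,0,9],[-2.5,-4.56,-6.06,0,0,0,9],[-2.5,-4.56,-6.06,0,0,0,9],[-2.5,-4.56,-6.06,0,0,0,9],[-2.5,-4.56,-6.06,0,0,0,9]]'; python3 -m jog '[[-2.5,-4.56,-6.06,0,0,0,9],[-2.5,-4.56,-6.06,0,0,0,9],[0,0,0,0,0,0,9]]'
python3 - <<'E'
from h import *
st()
R=tool(-100); b=np.array([.537,.063,.209])
go(R,b-R[:,2]*.10)
c=snap('wrist','3.png')
print('cam',-c['R'].T@c['t'],proj(c,b),proj(c,[.537,.063,.1]))
E
```

```text
t: 2.95
tcp_pos: [0.5408, 0.1274, 0.4113]
tcp_rot: [2.281, 1.43, -0.635]
ft_force: [0.5, -0.6, -1.2]
opening: 0.978
gripper_force: 0.0
t: 3.25
tcp_pos: [0.539, 0.1318, 0.4103]
tcp_rot: [1.979, 1.601, -0.779]
ft_force: [-1.0, 0.2, -0.7]
opening: 0.978
gripper_force: 0.0
3.25 p [0.539  0.1318 0.4103] q [-0.67  0.45  0.12  1.4   0.5   1.83 -0.77] F [-1.   0.2 -0.7] T [ 0.76 -0.15 -0.05] op 90.0 g 0.0
turn [-0.83 -1.51 -1.74] shift cur cm [9.21 0.85 9.28] shift after [9.42 1.   9.05]
cam [0.57321178 0.29480931 0.48729123] [267.01010292  94.05062182] [265.06830962  40.77919555]
```

View pics/3.png

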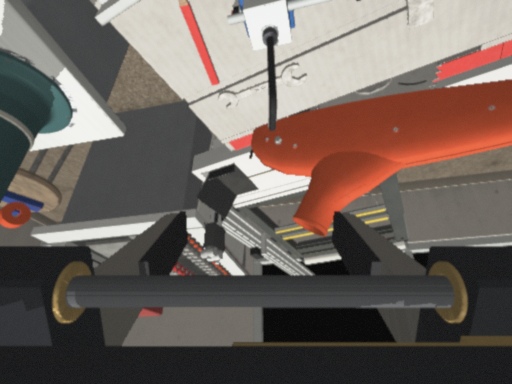

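The screw head is at (270,37) and the key runs from it down to its short tip near (273,128). I measure its axis and heading in this view.

Run:
```python
from h import *
c=snap('wrist'); import pickle; pickle.dump(c,open('w.pkl','wb'))
m=(c['pixels'].max(2)<75)
z=c['range_z']
P=[]
for v in range(46,132,4):
    u=[u for u in range(260,284) if m[v,u]]
    if u:
        um=(u[0]+u[-1])/2; d=np.median([z[v,x] for x in u]); print(v,u[0],u[-1],pt(c,um,v,d).round(4),'on .220',plane(c,um,v,.220).round(4))
```

```text
46 267 271 [0.5437 0.0643 0.1184] on .220 [0.5522 0.127  0.22  ]
50 267 271 [0.5434 0.0637 0.1264] on .220 [0.5514 0.1229 0.22  ]
54 267 271 [0.5431 0.0638 0.1353] on .220 [0.5506 0.1187 0.22  ]
58 267 272 [0.5434 0.0629 0.1427] on .220 [0.5503 0.1143 0.22  ]
62 267 272 [0.5431 0.0634 0.1518] on .220 [0.5495 0.1099 0.22  ]
66 267 273 [0.5435 0.063  0.1596] on .220 [0.5492 0.1052 0.22  ]
70 267 272 [0.5426 0.063  0.1674] on .220 [0.5478 0.1006 0.22  ]
74 268 273 [0.5434 0.0621 0.1743] on .220 [0.5479 0.0956 0.22  ]
78 268 273 [0.5432 0.0623 0.1823] on .220 [0.5471 0.0907 0.22  ]
82 268 273 [0.5429 0.0621 0.1895] on .220 [0.5461 0.0856 0.22  ]
86 268 273 [0.5426 0.0616 0.1962] on .220 [0.5452 0.0804 0.22  ]
90 268 274 [0.543  0.062  0.2041] on .220 [0.5448 0.075  0.22  ]
94 269 274 [0.5432 0.061  0.21  ] on .220 [0.5443 0.0693 0.22  ]
98 269 274 [0.5427 0.0592 0.2148] on .220 [0.5433 0.0637 0.22  ]
102 269 274 [0.5421 0.0564 0.2183] on .220 [0.5423 0.0578 0.22  ]
106 269 274 [0.5414 0.0533 0.2216] on .220 [0.5412 0.0518 0.22  ]
110 269 274 [0.5405 0.0487 0.2233] on .220 [0.5401 0.0456 0.22  ]
114 269 274 [0.5395 0.0432 0.2242] on .220 [0.539  0.0393 0.22  ]
118 269 274 [0.5384 0.0366 0.2241] on .220 [0.5378 0.0327 0.22  ]
122 269 273 [0.5365 0.0296 0.2236] on .220 [0.536 0.026 0.22 ]
126 268 273 [0.5347 0.0229 0.2237] on .220 [0.5341 0.0192 0.22  ]
```

```bash
cat >> h.py <<'E'
L=np.array([.5425,.059,.080]); HS=-102.
B0=L+H(HS)*.006+[0,0,.1342]
E
python3 - <<'E'
from h import *
R=tool(HS); go(R,B0+R[:,2]*(.019-.09))
E
```

```text
turn [ 0.42 -1.76 -0.8 ] shift cur cm [ 8.43  1.45 12.37] shift after [ 8.79  1.66 12.1 ]
```

```bash
python3 -m jog '[[0,0,0,2.1,0.36,3.1,9],[0,0,0,2.1,0.36,3.1,9],[0,0,0,2.1,0.36,3.1,9],[0,0,0,2.1,0.36,3.1,9],[0.4,-1.76,-0.8,0,0,0,9],[0,0,0,0,0,0,9]]'
python3 - <<'E'
from h import *
st();R=tool(HS); go(R,B0+R[:,2]*(.019-.09)); go(R,B0+R[:,2]*.019)
E
```

```text
t: 3.95
tcp_pos: [0.5522, 0.0997, 0.2651]
tcp_rot: [1.966, 1.588, -0.817]
ft_force: [0.5, -0.4, 0.4]
opening: 0.977
gripper_force: 0.0
3.95 p [0.5522 0.0997 0.2651] q [-0.62  0.57  0.11  1.55  0.5   1.59 -0.86] F [ 0.5 -0.4  0.4] T [ 0.63 -0.23 -0.  ] op 89.9 g 0.0
turn [-0.18  0.06 -0.06] shift cur cm [ 0.22 -0.1  -0.12] shift after [ 0.22 -0.1  -0.12]
turn [-0.18  0.06 -0.06] shift cur cm [ 0.23 -0.07  8.88] shift after [ 0.22 -0.1   8.88]
```

```bash
cat > ref.py <<'E'
from h import *
c=snap('wrist','4.png')
m=(c['pixels'].max(2)<75); z=c['range_z']
s=get_state();Rc=Ro.from_rotvec(s['tcp_rot']).as_matrix()
a0=proj(c,L+[0,0,.03]);a1=proj(c,B0);a2=proj(c,L+[0,0,.14]+H(HS)*.04);print(a0,a1,a2)
for v in np.linspace(max(a0[1],2),a2[1]+3,16).astype(int):
    u0=int(np.interp(v,[a0[1],a1[1],a2[1]],[a0[0],a1[0],a2[0]]))
    u=[u for u in range(u0-14,u0+15) if m[v,u] and 0<z[v,u]<.45]
    if u:
        d=np.median([z[v,x] for x in u]);p=pt(c,(u[0]+u[-1])/2,v,d);print(v,u[0],u[-1],p.round(4),'tool',(Rc.T@(p-s['tcp_pos'])*1000).round(1))
E
python3 ref.py
```

```text
[257.85295528 100.28394392] [257.37973528 192.63926525] [257.6625355 215.9550882]
100 255 262 [0.5443 0.0641 0.1154] tool [ 80.   -0.6 132.9]
108 254 262 [0.5437 0.0635 0.1256] tool [ 72.3  -1.1 126.3]
116 254 262 [0.5437 0.0635 0.1362] tool [ 64.8  -1.  118.7]
124 254 262 [0.5438 0.0635 0.1464] tool [ 57.6  -1.  111.5]
131 254 262 [0.5437 0.0628 0.1544] tool [ 51.5  -1.  106.3]
139 254 262 [0.5437 0.0626 0.1638] tool [44.7 -0.9 99.8]
147 254 262 [0.5437 0.0628 0.1731] tool [38.3 -0.9 93.1]
155 254 262 [0.5437 0.0626 0.1818] tool [32.  -0.8 87.1]
163 254 263 [0.544  0.0617 0.1898] tool [25.7 -0.4 82. ]
171 253 263 [0.5437 0.062  0.1983] tool [19.9 -0.8 75.9]
179 253 263 [0.5435 0.0612 0.2058] tool [14.  -0.7 71.1]
187 253 262 [0.5429 0.0603 0.213 ] tool [ 8.2 -1.1 66.7]
195 254 262 [0.5427 0.0571 0.2188] tool [ 1.9 -0.7 64.9]
203 254 262 [0.5413 0.0507 0.2229] tool [-5.6 -0.7 66.6]
211 254 262 [0.5386 0.0383 0.2241] tool [-15.5  -0.7  74.7]
218 256 261 [0.5359 0.0239 0.2241] tool [-25.8  -0.4  85. ]
```

View pics/4.png

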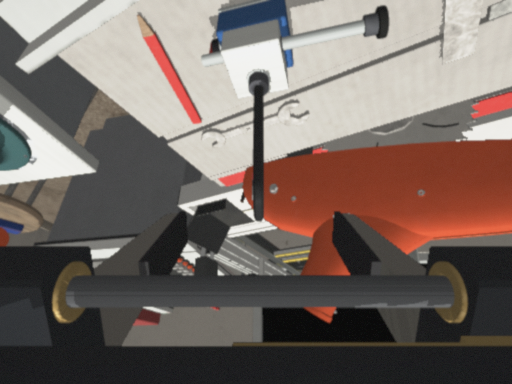

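Key axis at columns 254–262, lateral offset about −0.8 mm, heading −102° confirmed. Move in and grip.

```bash
sed -i 's/^L=.*/L=np.array([.5428,.0588,.080]); HS=-102./' h.py
python3 -m jog '[[-0.2,0,0,0.2,-0.1,1.2,5],[0,0,0,0,0,1.9,5],[0,0,0,0,0,1.9,4],[0,0,0,0,0,1.9,4],[0,0,0,0,0,1.9,4],[0,0,0,0,0,0,4]]'
python3 - <<'E'
from h import *
st();R=tool(HS); go(R,B0+R[:,2]*.019)
E
```

```text
t: 4.6
tcp_pos: [0.5374, 0.0392, 0.2013]
tcp_rot: [1.963, 1.588, -0.814]
ft_force: [0.2, -1.1, 1.0]
opening: 0.481
gripper_force: 0.0
4.6 p [0.5374 0.0392 0.2013] q [-0.57  0.58  0.13  1.71  0.53  1.42 -0.9 ] F [ 0.2 -1.1  1. ] T [ 0.65 -0.13  0.04] op 44.2 g 0.0
turn [ 0.07  0.11 -0.06] shift cur cm [ 0.1   0.12 -0.02] shift after [ 0.1   0.12 -0.02]
```

```bash
python3 -m jog '[[0,0,0,0.1,0.12,0,4],[0,0,0,0,0,0,2],[0,0,0,0,0,0,1.5],[0,0,0,0,0,0,0.5],[0,0,0,0,0,0,0.5],[0,0,0,0,0,0,0.5],[0,0,0,0,0,0,0.5]]' 30
python3 - <<'E'
from h import *
st();R=tool(HS); go(R,B0+R[:,2]*.019)
E
```

```text
t: 5.3
tcp_pos: [0.5395, 0.0417, 0.2007]
tcp_rot: [1.961, 1.591, -0.812]
ft_force: [-0.7, -0.1, 0.2]
opening: 0.094
gripper_force: 30.0
5.3 p [0.5395 0.0417 0.2007] q [-0.58  0.58  0.13  1.7   0.53  1.42 -0.89] F [-0.7 -0.1  0.2] T [ 0.59 -0.13 -0.12] op 8.6 g 30.0
turn [0.18 0.06 0.04] shift cur cm [-0.15 -0.03  0.14] shift after [-0.15 -0.03  0.14]
```

```bash
python3 -m jog '[[0,0,0,-0.35,0,-0.35,0.5],[0,0,0,-0.35,0,-0.35,0.5]]'; python3 -m jog '[[0,0,0,-0.35,0,-0.35,0.5],[0,0,0,-0.35,0,-0.35,0.5],[0,0,0,-0.7,0,-0.7,0.5],[0,0,0,-0.7,0,-0.7,0.5],[0,0,0,-0.7,0,-0.7,0.5],[0,0,0,-0.7,0,-0.7,0.5],[0,0,0,0,0,0,0.5]]'
python3 - <<'E'
from h import *
st();L[2]+=.06;B0[2]+=.06
exec(open('ref.py').read().replace('from h import *','').replace('4.png','5.png'))
E
```

```text
t: 5.5
tcp_pos: [0.5395, 0.0418, 0.2106]
tcp_rot: [1.961, 1.592, -0.812]
ft_force: [-0.1, -0.2, 0.6]
opening: 0.09
gripper_force: 30.0
t: 6.2
tcp_pos: [0.5402, 0.0419, 0.2616]
tcp_rot: [1.962, 1.59, -0.808]
ft_force: [-0.0, 0.1, -0.6]
opening: 0.094
gripper_force: 30.0
6.2 p [0.5402 0.0419 0.2616] q [-0.58  0.51  0.13  1.66  0.53  1.51 -0.84] F [-0.   0.1 -0.6] T [ 0.73 -0.18 -0.01] op 8.7 g 30.0
[256.36755143 100.36125425] [256.23254683 238.70757818] [256.55173864 265.92461892]
100 254 265 [0.5461 0.0637 0.1756] tool [76.2  1.5 44.2]
111 254 265 [0.546  0.0634 0.186 ] tool [68.6  1.5 37.1]
122 254 265 [0.5459 0.063  0.1957] tool [61.4  1.5 30.6]
134 254 265 [0.5458 0.0626 0.2059] tool [53.9  1.5 23.5]
145 253 265 [0.5454 0.0624 0.2148] tool [47.4  1.1 17.5]
156 253 266 [0.5456 0.0621 0.2234] tool [41.2  1.4 11.5]
167 253 266 [0.5456 0.0624 0.232 ] tool [35.3  1.4  5.3]
179 253 266 [0.5455 0.0618 0.2403] tool [29.1  1.4 -0.1]
190 253 266 [0.5453 0.0614 0.2476] tool [23.6  1.4 -5.1]
201 252 266 [0.545  0.0615 0.2549] tool [ 18.4   1.1 -10.2]
212 246 270 [0.5442 0.0606 0.2614] tool [ 13.1   0.5 -14. ]
223 244 270 [0.5439 0.0619 0.2687] tool [  8.8   0.  -20.1]
235 243 270 [0.5433 0.0604 0.275 ] tool [  3.2  -0.3 -23.4]
246 242 269 [0.542  0.0568 0.2799] tool [ -2.9  -0.8 -24.2]
257 242 270 [0.541  0.0509 0.2841] tool [-10.1  -0.6 -22.9]
268 242 270 [0.537  0.0326 0.285 ] tool [-24.   -0.8 -10.4]
```

View pics/5.png

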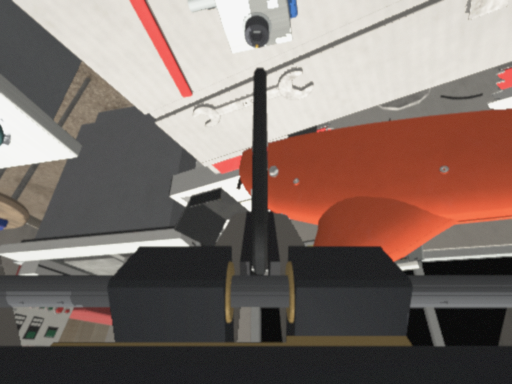

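The long tip is clear of the socket: tip at (260,72), screw head at (256,32). Now compute the flip: key x down, long arm heading 18°.

Run:
```python
from h import *
s=get_state();Rc=Ro.from_rotvec(s['tcp_rot']).as_matrix();print(Rc.round(3))
R=tool(18,45,-1); print(R.round(3))
go(R,s['tcp_pos'])
go(R,np.array([.5428,.0588,.26])+H(18)*.006+R[:,2]*.019)
dR=Ro.from_matrix(Rc.T@R).as_rotvec()
for k in range(0,11,2):
    X=Rc@Ro.from_rotvec(dR*k/10).as_matrix()
    ky=X@[.707,0,.707];kx=X@[-.707,0,.707]; b=s['tcp_pos']+[0,0,.05]-X[:,2]*.019
    print(k,'ltip',(b+ky*.134).round(3),'stip',(b+kx*.037).round(3),'cam',(b-X[:,2]*.15+X[:,0]*.07).round(3),X[:,1].round(2),X[:,2].round(2))
```

```text
[[ 0.147  0.979 -0.143]
 [ 0.692 -0.205 -0.692]
 [-0.707  0.003 -0.707]]
[[ 0.672  0.309  0.672]
 [ 0.219 -0.951  0.219]
 [ 0.707 -0.    -0.707]]
turn [ 0.17 80.77 66.23] shift cur cm [0. 0. 0.] shift after [0. 0. 0.]
turn [ 0.17 80.77 66.23] shift cur cm [ 2.9   1.63 -0.89] shift after [ 0.95 -1.51  2.95]
0 ltip [0.543 0.055 0.19 ] stip [0.535 0.019 0.324] cam [0.574 0.207 0.381] [ 0.98 -0.21  0.  ] [-0.14 -0.69 -0.71]
2 ltip [0.573 0.08  0.2  ] stip [0.529 0.018 0.317] cam [0.579 0.179 0.426] [ 0.91 -0.38  0.14] [-0.07 -0.48 -0.87]
4 ltip [0.602 0.097 0.222] stip [0.525 0.02  0.308] cam [0.569 0.14  0.462] [ 0.8  -0.56  0.21] [ 0.08 -0.26 -0.96]
6 ltip [0.628 0.103 0.253] stip [0.523 0.024 0.3  ] cam [0.546 0.097 0.485] [ 0.64 -0.73  0.21] [ 0.26 -0.05 -0.96]
8 ltip [0.646 0.096 0.289] stip [0.524 0.03  0.292] cam [0.512 0.055 0.491] [ 0.47 -0.87  0.14] [ 0.47  0.12 -0.87]
10 ltip [0.654 0.079 0.324] stip [0.527 0.038 0.287] cam [0.473 0.02  0.48 ] [ 0.31 -0.95 -0.  ] [ 0.67  0.22 -0.71]
```

```bash
python3 -m jog '[[0,0,0,-1.75,0,-1.75,0.5],[0,0,0,-1.75,0,-1.75,0.5],[0,6.21,5.09,0,0,0,0.5],[0,6.21,5.09,0,0,0,0.5],[0,6.21,5.09,0,0,0,0.5],[0,6.21,5.09,0,0,0,0.5],[0,6.21,5.09,0,0,0,0.5],[0,6.21,5.09,0,0,0,0.5]]' 40; python3 -m jog '[[0,6.21,5.09,0,0,0,0.5],[0,6.21,5.09,0,0,0,0.5],[0,6.21,5.09,0,0,0,0.5],[0,6.21,5.09,0,0,0,0.5],[0,6.21,5.09,0,0,0,0.5],[0,6.21,5.09,0,0,0,0.5],[0,6.21,5.09,0,0,0,0.5],[0,0,0,0,0,0,0.5]]'
python3 - <<'E'
from h import *
st();R=tool(18,45,-1)
go(R,np.array([.5428,.0588,.156])+H(18)*.006+R[:,2]*.019)
E
```

```text
t: 7.05
tcp_pos: [0.5394, 0.0415, 0.3096]
tcp_rot: [2.64, 1.234, 0.059]
ft_force: [0.5, -0.4, -1.1]
opening: 0.089
gripper_force: 40.0
t: 7.85
tcp_pos: [0.5366, 0.0431, 0.3071]
tcp_rot: [-2.776, -0.466, -1.116]
ft_force: [-0.9, 0.5, -1.1]
opening: 0.086
gripper_force: 40.0
7.85 p [0.5366 0.0431 0.3071] q [-0.47 -0.16  0.42  2.34 -0.56  0.25 -0.77] F [-0.9  0.5 -1.1] T [-0.22  0.74  0.08] op 7.9 g 40.0
turn [-0.25  1.29  0.95] shift cur cm [-9.17 -1.4  13.99] shift after [-9.5  -1.31 13.77]
```

```bash
python3 -m jog '[[-0.25,1.29,0.95,0,0,0,0.5],[0,0,0,-2.38,-0.33,3.44,0.5],[0,0,0,-2.38,-0.33,3.44,0.5],[0,0,0,-2.38,-0.33,3.44,0.5],[0,0,0,-2.38,-0.33,3.44,0.5],[0,0,0,0,0,0,0.5]]'
cat > look.py <<'E'
from h import *
import sys
st();R=tool(18,45,-1)
go(R,np.array([.5428,.0588,.156])+H(18)*.006+R[:,2]*.019)
c=snap('wrist');s=snap('side')
import pickle;pickle.dump((c,s),open('b.pkl','wb'))
q=proj(c,[.543,.059,.11]).astype(int);r=proj(s,[.56,.06,.11]).astype(int);print(q,r)
im=c['pixels'][:,:,::-1]
y0=max(0,min(384-150,q[1]-75));x0=max(0,min(312,q[0]-100))
A=cv2.resize(im[y0:y0+150,x0:x0+200],(800,600),interpolation=cv2.INTER_CUBIC);print('crop',x0,y0)
cv2.imwrite('pics/'+sys.argv[1],A)
E
python3 look.py 6.png
```

```text
t: 8.45
tcp_pos: [0.5544, 0.0577, 0.2633]
tcp_rot: [-2.729, -0.457, -1.124]
ft_force: [-0.2, 0.1, -0.5]
opening: 0.089
gripper_force: 40.0
8.45 p [0.5544 0.0577 0.2633] q [-1.13 -0.13  1.1   2.4  -1.18  0.16 -0.11] F [-0.2  0.1 -0.5] T [-0.21  0.78  0.09] op 8.1 g 40.0
turn [-2.23 -0.03  0.11] shift cur cm [-7.92 -0.12  9.16] shift after [-7.92 -0.47  9.15]
[257 294] [250 216]
crop 157 219
```

View pics/6.png

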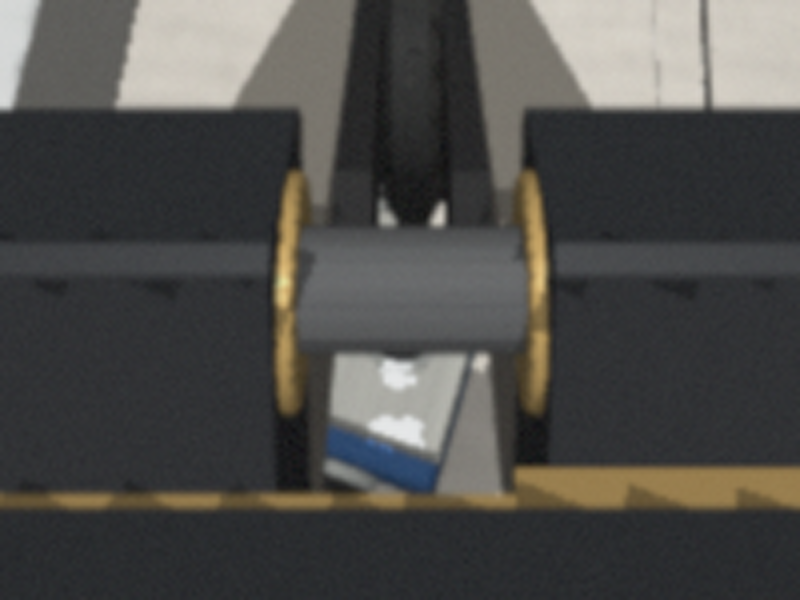

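The picture shows the bar between the fingers at crop centre (400,290), hiding the socket. The arm also ran into joint limits in this outward lean. I switch to the other flip, which is back to the grip lean and a half roll (long arm heading −102°).

```bash
python3 -m jog '[[0,0,0,2,0,-2,0.5],[0,-6.21,-5.09,0.3,0,-0.4,0.5],[0,-6.21,-5.09,0.3,0,-0.4,0.5],[0,-6.21,-5.09,0.3,0,-0.3,0.5],[0,-6.21,-5.09,0,0,-0.3,0.5],[0,-6.21,-5.09,0,0,-0.3,0.5],[0,-6.21,-5.09,0,0,-0.3,0.5],[0,-6.21,-5.09,0,0,0,0.5]]'; python3 -m jog '[[0,-6.21,-5.09,0,0,0,0.5],[0,-6.21,-5.09,0,0,0,0.5],[0,-6.21,-5.09,0,0,0,0.5],[0,-6.21,-5.09,0,0,0,0.5],[0,-6.21,-5.09,0,0,0,0.5],[0,-6.21,-5.09,0,0,0,0.5],[0,0,0,0,0,0,0.5]]'
cat >> h.py <<'E'
S=np.array([.5434,.0604,.095])
tipt=np.array([-.003,0,-.0161])+np.array([-.728,0,.686])*.0362-np.array([.686,0,.728])*.0059
def seat(zt,dx=0,dy=0,tilt=43.3):
    R=tool(-102,tilt,-1); p=np.array([S[0]+dx,S[1]+dy,zt])-R@tipt
    print(R@[-.728,0,.686],p.round(4)); go(R,p); return R,p
E
python3 - <<'E'
from h import *
st();go(tool(-102),[.54,.05,.31]); seat(.15)
E
```

```text
t: 9.35
tcp_pos: [0.5536, 0.0605, 0.3031]
tcp_rot: [2.744, 1.203, 0.294]
ft_force: [0.1, -1.2, -1.5]
opening: 0.088
gripper_force: 40.0
t: 10.05
tcp_pos: [0.5532, 0.0645, 0.2983]
tcp_rot: [2.105, 1.617, -0.598]
ft_force: [0.1, 1.2, -0.9]
opening: 0.088
gripper_force: 40.0
10.05 p [0.5532 0.0645 0.2983] q [-0.72  0.42  0.34  1.64  0.38  1.44 -0.76] F [ 0.1  1.2 -0.9] T [ 0.67 -0.2  -0.02] op 8.1 g 40.0
turn [  1.78 -10.25  -3.79] shift cur cm [-2.12 -0.86 -0.03] shift after [-2.03 -0.99  0.37]
[ 0.01233897  0.0580503  -0.99852787] [0.539  0.0396 0.1761]
turn [-13.15  -2.81 175.73] shift cur cm [ 4.64 -1.59 11.55] shift after [-6.39  0.87 10.77]
```

```bash
sed -i 's/\[-.728,0,.686\]/[-.686,0,.728]/g; s/\[.686,0,.728\])\*.0059/[.728,0,.686])*.0059/' h.py
python3 -m jog '[[1.78,-5.1,-2,-2,-0.9,0,0.5],[0,-5.1,-1.8,0,0,-1,0.5],[0,0,8,0,0,0,0.5]]'
python3 - <<'E'
from h import *
st();go(tool(-102),[.54,.05,.31]); seat(.15)
E
```

```text
t: 10.35
tcp_pos: [0.5411, 0.0558, 0.3188]
tcp_rot: [2.056, 1.43, -0.75]
ft_force: [-0.3, -0.4, -1.2]
opening: 0.089
gripper_force: 40.0
10.35 p [0.5411 0.0558 0.3188] q [-0.77  0.48  0.38  1.61  0.45  1.57 -0.86] F [-0.3 -0.4 -1.2] T [ 0.84 -0.27  0.01] op 8.2 g 40.0
turn [ 0.01 -0.32 -8.37] shift cur cm [ 0.2  -0.02  1.04] shift after [0.2  0.01 1.04]
[-4.91694064e-06 -2.31323870e-05 -1.00028996e+00] [0.5394 0.0417 0.1766]
turn [  2.07  -0.21 171.62] shift cur cm [ 8.92 -1.19 11.1 ] shift after [-8.72 -0.13 11.32]
```

```bash
python3 -m jog '[[0,0,8,0,0,0,0.5],[0,0,8,0,0,0,0.5],[0,0,8,0,0,0,0.5]]'
python3 - <<'E'
from h import *
st();seat(.15)
E
```

```text
t: 10.65
tcp_pos: [0.5411, 0.0533, 0.32]
tcp_rot: [2.254, 0.938, -0.569]
ft_force: [-0.9, -0.0, -0.9]
opening: 0.086
gripper_force: 40.0
10.65 p [0.5411 0.0533 0.32  ] q [-0.83  0.48  0.46  1.61  0.42  1.56 -1.25] F [-0.9 -0.  -0.9] T [ 0.83 -0.18  0.02] op 8.0 g 40.0
[-4.91694064e-06 -2.31323870e-05 -1.00028996e+00] [0.5394 0.0417 0.1766]
turn [  1.65  -0.45 147.18] shift cur cm [ 7.81 -4.93 11.04] shift after [-8.99 -0.08 11.24]
```

```bash
python3 -m jog '[[0,0,-8.5,0,0,0,0.5],[0,0,-8.5,0,0,0,0.5],[0,0,-8.5,0,0,0,0.5],[0,0,-8.5,0,0,0,0.5],[0,0,-8.5,0,0,0,0.5],[0,0,-8.5,0,0,0,0.5],[0,0,-8.5,0,0,0,0.5],[0,0,-8.5,0,0,0,0.5]]'; python3 -m jog '[[0,0,-8.5,0,0,0,0.5],[0,0,-8.5,0,0,0,0.5],[0,0,-8.5,0,0,0,0.5],[0,0,-8.5,0,0,0,0.5],[0,0,-8.5,0,0,0,0.5],[0,0,-8.5,0,0,0,0.5],[0,0,-8.5,0,0,0,0.5],[0,0,-8.5,0,0,0,0.5]]' | tail -4; python3 -m jog '[[0,0,-8.5,0,0,0,0.5],[0,0,-8.5,0,0,0,0.5],[0,0,-8.5,0,0,0,0.5],[0,0,-8.5,0,0,0,0.5],[0,0,-8.5,0,0,0,0.5],[0,0,-8.5,0,0,0,0.5],[0,0,-8.5,0,0,0,0.5],[0,0,-8.5,0,0,0,0.5]]'|tail -4
python3 - <<'E'
from h import *
st();seat(.15)
E
```

```text
t: 11.45
tcp_pos: [0.5411, 0.0533, 0.3203]
tcp_rot: [1.462, 2.245, -1.024]
ft_force: [-0.1, -0.0, -0.6]
opening: 0.087
gripper_force: 40.0
tcp_rot: [0.044, -2.76, 1.102]
ft_force: [0.3, -0.5, -0.4]
opening: 0.088
gripper_force: 40.0
tcp_rot: [1.422, -2.039, 0.696]
ft_force: [0.2, -0.2, -1.1]
opening: 0.092
gripper_force: 40.0
13.05 p [0.5411 0.0532 0.3208] q [-0.38  0.47 -0.16  1.58  0.62  1.68  2.13] F [ 0.2 -0.2 -1.1] T [ 0.89 -0.17  0.01] op 8.4 g 40.0
[-4.91694064e-06 -2.31323870e-05 -1.00028996e+00] [0.5394 0.0417 0.1766]
turn [-0.13 -1.24 -8.22] shift cur cm [-9.2   1.26 11.09] shift after [-9.04 -0.08 11.29]
```

```bash
python3 -m jog '[[-0.13,-1.24,-8.22,0,0,0,0.5],[0,0,0,-2.26,0,2.82,0.5],[0,0,0,-2.26,0,2.82,0.5],[0,0,0,-2.26,0,2.82,0.5],[0,0,0,-2.26,0,2.82,0.5],[0,0,0,0,0,0,0.5]]'
python3 - <<'E'
from h import *
st();R,p=seat(.15)
# camera check: scene, side, wrist
for n in('scene','side'):
    c=snap(n); q=proj(c,S+[0,0,.03]).astype(int)
    A=cv2.resize(c['pixels'][q[1]-38:q[1]+38,q[0]-50:q[0]+50,::-1],(400,304),interpolation=cv2.INTER_CUBIC)
    B=np.hstack([B,A]) if n=='side' else A; print(n,q)
cv2.imwrite('pics/7.png',B)
c=snap('wrist','8.png'); print(proj(c,S), proj(c,S+[0,0,.055]))
E
```

```text
t: 13.65
tcp_pos: [0.5362, 0.0404, 0.1729]
tcp_rot: [1.556, -1.927, 0.617]
ft_force: [-0.4, -0.1, -0.5]
opening: 0.09
gripper_force: 40.0
13.65 p [0.5362 0.0404 0.1729] q [-0.35  0.61 -0.18  1.71  0.64  1.45  2.12] F [-0.4 -0.1 -0.5] T [ 0.84 -0.22 -0.01] op 8.2 g 40.0
[-4.91694064e-06 -2.31323870e-05 -1.00028996e+00] [0.5394 0.0417 0.1766]
turn [ 0.36 -0.27 -0.03] shift cur cm [ 0.11 -0.29 -0.4 ] shift after [ 0.11 -0.29 -0.4 ]
scene [269 207]
side [245 212]
[259.83020117 284.3741628 ] [259.7707356  267.79694231]
```

View pics/7.png

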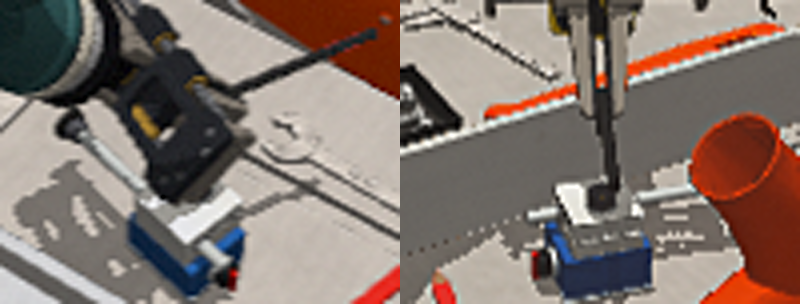

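Scene crop: the key is flipped, long arm level to the upper right (370,35), short arm hidden behind the fingers above the screw head. Align finely, lower close to the socket.

```bash
python3 -m jog '[[0.36,-0.27,0,0.11,-0.29,0,0.5],[0,0,0,-1.2,0,1.3,0.5],[0,0,0,-1.2,0,1.2,0.5],[0,0,0,0,0,0,0.5],[0,0,0,0,0,0,0.5]]' | head -1
python3 - <<'E'
from h import *
st();R,p=seat(.1)
E
```

```text
t: 14.3
14.3 p [0.5405 0.0425 0.1412] q [-0.35  0.66 -0.17  1.72  0.66  1.39  2.09] F [-0.4  0.5 -1.6] T [ 0.94 -0.22  0.04] op 7.9 g 40.0
[-4.91694064e-06 -2.31323870e-05 -1.00028996e+00] [0.5394 0.0417 0.1266]
turn [-0.35 -0.01  0.11] shift cur cm [-0.93  0.1   1.14] shift after [-0.93  0.09  1.14]
```

```bash
python3 -m jog '[[-0.3,0,0,0,0.05,0,0.5],[0,0,0,-0.3,0,0.35,0.5],[0,0,0,-0.3,0,0.35,0.5],[0,0,0,-0.2,0,0.2,0.5],[0,0,0,0,0,0,0.5]]' | head -1
python3 - <<'E'
from h import *
st();R,p=seat(.1)
E
python3 -m jog '[[0,0,0,-0.14,0,0.14,0.5],[0,0,0,0,0,0,0.5]]'; python3 -m jog '[[0,0,0,-0.14,0,0.14,0.5],[0,0,0,0,0,0,0.5]]'
python3 - <<'E'
from h import *
st();R,p=seat(.095)
E
```

```text
t: 14.8
14.8 p [0.5402 0.0422 0.1295] q [-0.35  0.67 -0.17  1.72  0.66  1.38  2.08] F [ 0.8 -1.  -0.5] T [ 0.81 -0.21  0.02] op 8.0 g 40.0
[-4.91694064e-06 -2.31323870e-05 -1.00028996e+00] [0.5394 0.0417 0.1266]
turn [-0.07  0.04  0.06] shift cur cm [-0.15  0.06  0.26] shift after [-0.15  0.06  0.26]
t: 15.0
tcp_pos: [0.5404, 0.0423, 0.1279]
tcp_rot: [1.565, -1.93, 0.621]
ft_force: [0.4, 1.3, 0.1]
opening: 0.089
gripper_force: 40.0
t: 15.2
tcp_pos: [0.5404, 0.0424, 0.1259]
tcp_rot: [1.565, -1.93, 0.621]
ft_force: [0.6, 0.4, -1.7]
opening: 0.09
gripper_force: 40.0
15.2 p [0.5404 0.0424 0.1259] q [-0.35  0.68 -0.17  1.72  0.66  1.38  2.08] F [ 0.6  0.4 -1.7] T [ 0.83 -0.22  0.04] op 8.3 g 40.0
[-4.91694064e-06 -2.31323870e-05 -1.00028996e+00] [0.5394 0.0417 0.1216]
turn [-0.09  0.06  0.03] shift cur cm [-0.23  0.09  0.38] shift after [-0.23  0.08  0.38]
```

```bash
python3 -m jog '[[0,0,0,0,0.08,0,0.5],[0,0,0,-0.14,0,0.145,0.5],[0,0,0,0,0,0,0.5]]'; python3 -m jog '[[0,0,0,-0.14,0,0.145,0.5],[0,0,0,0,0,0,0.5]]'; python3 -m jog '[[0,0,0,-0.07,0,0.07,0.5],[0,0,0,0,0,0,0.5]]'
python3 - <<'E'
from h import *
st();R,p=seat(.095)
E
```

```text
t: 15.5
tcp_pos: [0.5396, 0.0426, 0.1238]
tcp_rot: [1.565, -1.93, 0.621]
ft_force: [-0.6, -0.3, -1.2]
opening: 0.088
gripper_force: 40.0
t: 15.7
tcp_pos: [0.5396, 0.0426, 0.1218]
tcp_rot: [1.565, -1.93, 0.621]
ft_force: [0.2, 0.4, -1.4]
opening: 0.092
gripper_force: 40.0
t: 15.9
tcp_pos: [0.5397, 0.0426, 0.121]
tcp_rot: [1.565, -1.93, 0.621]
ft_force: [-0.2, 0.5, -0.6]
opening: 0.09
gripper_force: 40.0
15.9 p [0.5397 0.0426 0.121 ] q [-0.35  0.69 -0.17  1.72  0.66  1.37  2.07] F [-0.2  0.5 -0.6] T [ 0.85 -0.21  0.01] op 8.3 g 40.0
[-4.91694064e-06 -2.31323870e-05 -1.00028996e+00] [0.5394 0.0417 0.1216]
turn [-0.09  0.06  0.03] shift cur cm [0.11 0.01 0.02] shift after [0.11 0.01 0.02]
```

```bash
python3 -m jog '[[0,0,0,0.05,0,0.04,0.5],[0,0,0,-0.07,0,0.07,0.5],[0,0,0,0,0,0,0.5]]'; python3 -m jog '[[0,0,0,-0.07,0,0.07,0.5],[0,0,0,0,0,0,0.5]]'; python3 -m jog '[[0,0,0,-0.07,0,0.07,0.5],[0,0,0,0,0,0,0.5]]'
python3 - <<'E'
from h import *
st();R,p=seat(.095)
E
```

```text
t: 16.2
tcp_pos: [0.5395, 0.042, 0.12]
tcp_rot: [1.565, -1.93, 0.621]
ft_force: [-1.0, 0.7, 0.8]
opening: 0.087
gripper_force: 40.0
t: 16.4
tcp_pos: [0.5394, 0.042, 0.1191]
tcp_rot: [1.565, -1.93, 0.621]
ft_force: [-1.6, -0.1, 1.0]
opening: 0.089
gripper_force: 40.0
t: 16.6
tcp_pos: [0.5393, 0.0421, 0.1179]
tcp_rot: [1.565, -1.93, 0.621]
ft_force: [-1.8, 0.5, 0.2]
opening: 0.091
gripper_force: 40.0
16.6 p [0.5393 0.0421 0.1179] q [-0.35  0.69 -0.17  1.73  0.66  1.36  2.07] F [-1.8  0.5  0.2] T [ 0.71  0.08 -0.18] op 8.4 g 40.0
[-4.91694064e-06 -2.31323870e-05 -1.00028996e+00] [0.5394 0.0417 0.1216]
turn [-0.06  0.05  0.04] shift cur cm [ 0.27 -0.02 -0.24] shift after [ 0.27 -0.02 -0.24]
```

```bash
python3 -m jog '[[0,0,0,0,0.04,0,0.5],[0,0,0,-0.07,0,0.07,0.5],[0,0,0,0,0,0,0.5]]'; python3 -m jog '[[0,0,0,-0.07,0,0.07,0.5],[0,0,0,0,0,0,0.5]]'; python3 -m jog '[[0,0,0,-0.07,0,0.07,0.5],[0,0,0,0,0,0,0.5]]'
python3 - <<'E'
from h import *
st();R,p=seat(.095)
E
```

```text
t: 16.9
tcp_pos: [0.5391, 0.0422, 0.1169]
tcp_rot: [1.565, -1.93, 0.621]
ft_force: [-0.3, -0.6, -0.6]
opening: 0.096
gripper_force: 40.0
t: 17.1
tcp_pos: [0.5391, 0.0422, 0.116]
tcp_rot: [1.565, -1.93, 0.621]
ft_force: [-1.0, -0.6, 0.1]
opening: 0.088
gripper_force: 40.0
t: 17.3
tcp_pos: [0.5391, 0.0422, 0.115]
tcp_rot: [1.565, -1.93, 0.621]
ft_force: [-1.5, -0.5, -0.3]
opening: 0.086
gripper_force: 40.0
17.3 p [0.5391 0.0422 0.115 ] q [-0.36  0.69 -0.16  1.73  0.66  1.36  2.06] F [-1.5 -0.5 -0.3] T [ 0.76  0.02 -0.12] op 7.9 g 40.0
[-4.91694064e-06 -2.31323870e-05 -1.00028996e+00] [0.5394 0.0417 0.1216]
turn [-0.08  0.06  0.03] shift cur cm [ 0.48 -0.04 -0.45] shift after [ 0.48 -0.04 -0.45]
```

```bash
python3 -m jog '[[0,0,0,0,0.03,0,0.5],[0,0,0,-0.14,0,0.14,0.5],[0,0,0,0,0,0,0.5]]'; python3 -m jog '[[0,0,0,-0.14,0,0.14,0.5],[0,0,0,0,0,0,0.5]]'; python3 -m jog '[[0,0,0,-0.07,0,0.07,0.5],[0,0,0,0,0,0,0.5]]';python3 -m jog '[[0,0,0,-0.07,0,0.07,0.5],[0,0,0,0,0,0,0.5]]'
python3 - <<'E'
from h import *
st();R,p=seat(.080)
E
```

```text
t: 17.6
tcp_pos: [0.5389, 0.0423, 0.1129]
tcp_rot: [1.565, -1.93, 0.621]
ft_force: [-0.1, -1.1, -0.3]
opening: 0.088
gripper_force: 40.0
t: 17.8
tcp_pos: [0.5389, 0.0424, 0.1109]
tcp_rot: [1.565, -1.93, 0.621]
ft_force: [-0.9, -1.5, -0.3]
opening: 0.088
gripper_force: 40.0
t: 18.0
tcp_pos: [0.539, 0.0424, 0.1101]
tcp_rot: [1.565, -1.931, 0.621]
ft_force: [-0.3, -0.7, -0.2]
opening: 0.095
gripper_force: 40.0
t: 18.2
tcp_pos: [0.5389, 0.0424, 0.1091]
tcp_rot: [1.565, -1.93, 0.621]
ft_force: [-1.5, -0.3, 0.5]
opening: 0.086
gripper_force: 40.0
18.2 p [0.5389 0.0424 0.1091] q [-0.36  0.7  -0.16  1.73  0.67  1.35  2.06] F [-1.5 -0.3  0.5] T [ 0.67  0.05 -0.14] op 7.9 g 40.0
[-4.91694064e-06 -2.31323870e-05 -1.00028996e+00] [0.5394 0.0417 0.1066]
turn [-0.08  0.06  0.03] shift cur cm [-0.13 -0.06  0.23] shift after [-0.13 -0.06  0.23]
```

```bash
python3 -m jog '[[0,0,0,-0.07,0,0.07,0.5],[0,0,0,0,0,0,0.5]]'; python3 -m jog '[[0,0,0,-0.07,0,0.07,0.5],[0,0,0,0,0,0,0.5]]'; python3 -m jog '[[0,0,0,-0.05,0,0.05,0.5],[0,0,0,0,0,0,0.5]]'
```

```text
t: 18.4
tcp_pos: [0.5389, 0.0425, 0.1081]
tcp_rot: [1.565, -1.93, 0.621]
ft_force: [-1.1, -1.6, -0.1]
opening: 0.085
gripper_force: 40.0
t: 18.6
tcp_pos: [0.5389, 0.0425, 0.1071]
tcp_rot: [1.565, -1.93, 0.621]
ft_force: [-1.3, 0.3, 0.5]
opening: 0.089
gripper_force: 40.0
t: 18.8
tcp_pos: [0.539, 0.0425, 0.1065]
tcp_rot: [1.565, -1.93, 0.621]
ft_force: [-1.8, -0.8, 0.1]
opening: 0.087
gripper_force: 40.0
```

```bash
python3 -m jog '[[0,0,0,-0.05,0,0.05,0.5],[0,0,0,0,0,0,0.5]]' | grep -E 'tcp_p|force'; python3 -m jog '[[0,0,0,-0.05,0,0.05,0.5],[0,0,0,0,0,0,0.5]]'| grep -E 'tcp_p|force'; python3 -m jog '[[0,0,0,-0.03,0,0.03,0.5],[0,0,0,0,0,0,0.5]]'| grep -E 'tcp_p|force'
```

```text
tcp_pos: [0.539, 0.0424, 0.1062]
ft_force: [-2.2, -0.2, 4.6]
gripper_force: 40.0
tcp_pos: [0.5391, 0.0422, 0.1061]
ft_force: [-2.6, -0.7, 6.2]
gripper_force: 40.0
tcp_pos: [0.5392, 0.0422, 0.1061]
ft_force: [-2.3, -0.3, 8.2]
gripper_force: 40.0
```

Home on the floor: resistance at tip depth ≈15 mm. Ease off, release, back away along the approach, and look.

```bash
python3 -m jog '[[0,0,0,0.08,0.02,-0.08,0.5],[0,0,0,0,0,0,0.5],[0,0,0,0,0,0,1.5],[0,0,0,0,0,0,2.5],[0,0,0,0,0,0,3],[0,0,0,0,0,0,3]]'| grep -E 'tcp_p|force|open'; python3 -m jog '[[0,0,0,0,0,-1,3],[0,0,0,0,0,-2,3],[0,0,0,0,0,-4,3],[0,0,0,0,0,-4,3],[0,0,0,0,0,-3,3],[0,0,0,0,0,0,3]]'| grep -E 'tcp_p|force|open'
python3 - <<'E'
from h import *
st()
for n in('scene','side'):
    c=snap(n); q=proj(c,S+[0,-.04,.03]).astype(int)
    A=cv2.resize(c['pixels'][q[1]-38:q[1]+38,q[0]-50:q[0]+50,::-1],(400,304),interpolation=cv2.INTER_CUBIC)
    B=np.hstack([B,A]) if n=='side' else A
c=snap('wrist'); w=c['pixels'][:,:,::-1]
cv2.imwrite('pics/9.png',np.vstack([B,cv2.resize(w[:,:],(800,600))[:296]]))
import pickle;pickle.dump(c,open('k.pkl','wb'))
for r in (.03,.06,.09,.12,.14):
    q=S+H(-102)*r+[0,0,.024]; print(r,q.round(3),proj(c,q).round(0))
E
```

```text
tcp_pos: [0.539, 0.0429, 0.1055]
ft_force: [0.5, -0.3, 0.3]
opening: 0.323
gripper_force: 0.0
tcp_pos: [0.56, 0.1414, 0.2106]
ft_force: [-0.6, 0.4, 0.6]
opening: 0.326
gripper_force: 0.0
20.6 p [0.56   0.1414 0.2106] q [-0.45  0.66 -0.2   1.52  0.59  1.6   2.11] F [-0.6  0.4  0.6] T [ 0.72 -0.18  0.03] op 30.0 g 0.0
0.03 [0.537 0.031 0.119] [260. 162.]
0.06 [0.531 0.002 0.119] [260. 140.]
0.09 [ 0.525 -0.028  0.119] [260. 119.]
0.12 [ 0.518 -0.057  0.119] [260. 100.]
0.14 [ 0.514 -0.077  0.119] [260.  89.]
```

View pics/9.png

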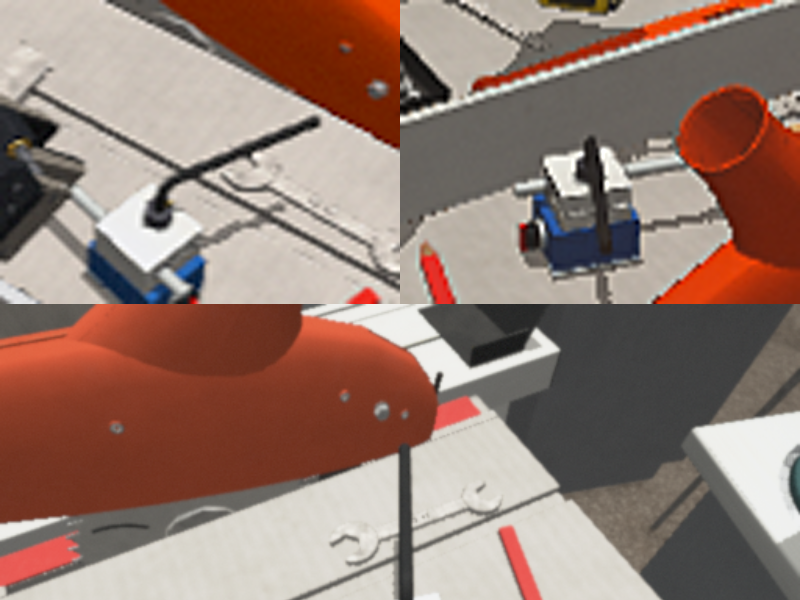

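The key stands seated (scene crop (155,215) bend, long tip (318,120)), long arm heading −102° and slightly sagging. The wrist view shows it at column ≈258. Next, straddle the lever about 120 mm from the screw.

```bash
cat >> h.py <<'E'
S=np.array([.5430,.0607,.095])
def lev(hd,r=.12,z=.112,tilt=43.3,off=0):
    R=tool(hd,tilt,-1); g=S+H(hd)*r+H(hd+90)*off; g[2]=z; go(R,g+R[:,2]*.019)
E
python3 - <<'E'
from h import *
c=snap('wrist');z=c['range_z']
for v in range(92,160,10):
    q=[u for u in range(246,275) if 0<z[v,u]<.5 and c['pixels'][v,u].max()<90]
    if q: print(v,q[0],q[-1],pt(c,(q[0]+q[-1])/2,v,np.median(z[v,q])).round(4))
st(); lev(-102,z=.18); lev(-102)
E
```

```text
92 255 261 [ 0.5169 -0.0735  0.1179]
102 256 261 [ 0.52   -0.0555  0.1192]
112 256 261 [ 0.5235 -0.0389  0.12  ]
122 256 261 [ 0.5269 -0.0227  0.1214]
132 256 262 [ 0.5295 -0.0073  0.1225]
142 256 262 [0.5325 0.0071 0.1234]
152 255 262 [0.5359 0.0205 0.124 ]
20.8 p [0.5579 0.135  0.2069] q [-0.45  0.67 -0.2   1.52  0.59  1.6   2.11] F [0.3 0.3 0. ] T [ 0.73 -0.19 -0.05] op 29.7 g 0.0
turn [ 0.01 -0.06  0.03] shift cur cm [12.39 -0.08 17.29] shift after [12.4  -0.08 17.28]
turn [ 0.01 -0.06  0.03] shift cur cm [ 7.72 -0.08 22.24] shift after [ 7.74 -0.08 22.23]
```

```bash
python3 -m jog '[[0,0,0,2.48,0,3.46,3],[0,0,0,2.48,0,3.46,3],[0,0,0,2.48,0,3.46,3],[0,0,0,2.48,0,3.46,3],[0,0,0,2.48,-0.08,3.46,3],[0,0,0,0,0,0,3]]'| grep -E 'tcp_p|force|open'
python3 - <<'E'
from h import *
st();lev(-102)
E
```

```text
tcp_pos: [0.5121, -0.0763, 0.1659]
ft_force: [-0.1, -0.4, -0.8]
opening: 0.327
gripper_force: 0.0
21.4 p [ 0.5121 -0.0763  0.1659] q [-0.22  0.54 -0.12  1.87  0.72  1.3   2.19] F [-0.1 -0.4 -0.8] T [ 0.68 -0.23  0.01] op 30.1 g 0.0
turn [ 0.49 -0.33 -0.26] shift cur cm [-5.21 -0.19  4.39] shift after [-5.19 -0.18  4.42]
```

```bash
python3 -m jog '[[0.5,-0.3,-0.3,-1.73,-0.06,1.47,3],[0,0,0,-1.73,-0.06,1.47,3],[0,0,0,-1.73,-0.06,1.47,3],[0,0,0,0,0,0,3],[0,0,0,0,0,0,2],[0,0,0,0,0,0,2]]'| grep -E 'tcp_p|force|open'
python3 - <<'E'
from h import *
st();lev(-102)
E
```

```text
tcp_pos: [0.52, -0.061, 0.0998]
ft_force: [-0.6, 0.3, 0.4]
opening: 0.219
gripper_force: 0.0
22.0 p [ 0.52   -0.061   0.0998] q [-0.24  0.64 -0.12  1.88  0.75  1.21  2.1 ] F [-0.6  0.3  0.4] T [ 0.76 -0.15  0.  ] op 20.1 g 0.0
turn [-0.61  0.36  0.27] shift cur cm [0.56 0.29 0.75] shift after [0.56 0.28 0.75]
```

```bash
python3 -m jog '[[-0.6,0.36,0.27,0.6,0,0.6,2],[0,0,0,0,0.5,0,2],[0,0,0,0,0.5,0,2],[0,0,0,0,0,0,2]]'| grep -E 'tcp_p|force|open'
python3 -m jog '[[-2.06,0,2.18,0,0.7,0,2],[-2.06,0,2.18,0,0.7,0,2],[-2.06,0,2.18,0,0.7,0,2],[-2.06,0,2.18,0,0.7,0,2],[0,0,0,0,0,0,2]]'| grep -E 'tcp_p|force|open'
cat > s.py <<'E'
from h import *
s=get_state();st();Rc=Ro.from_rotvec(s['tcp_rot']).as_matrix()
g=s['tcp_pos']-Rc[:,2]*.019; d=g-S; th=np.degrees(np.arctan2(Rc[1,2],Rc[0,2])); yh=unit([Rc[0,1],Rc[1,1],0])
inn=g+0*yh-yh*(s['opening']*.046-.005)  # lever axis if touching trailing pad
e=inn-S; print('tool heading',th.round(1),'tilt',np.degrees(np.arccos(-Rc[2,2])).round(1),'r',np.hypot(*d[:2]).round(4),'g z',g[2].round(4),'lever heading if touching',np.degrees(np.arctan2(e[1],e[0])).round(1),'F along tool y',(Rc.T@s['ft_force']).round(1))
E
python3 s.py
```

```text
tcp_pos: [0.5077, -0.0668, 0.0991]
ft_force: [0.8, -0.5, -0.5]
opening: 0.217
gripper_force: 0.2
tcp_pos: [0.4841, -0.0581, 0.099]
ft_force: [5.5, 1.4, -0.6]
opening: 0.218
gripper_force: 2.0
22.9 p [ 0.4841 -0.0581  0.099 ] q [-0.23  0.65 -0.11  1.86  0.62  1.28  2.01] F [ 5.5  1.4 -0.6] T [ 0.87 -1.04  0.7 ] op 20.1 g 2.0
tool heading -113.7 tilt 43.1 r 0.1196 g z 0.1129 lever heading if touching -114.3 F along tool y [-2.9 -4.5 -2. ]
```

```bash
python3 -m jog '[[-2.06,0,2.18,0,0.63,0,2],[-2.06,0,2.18,0,0.63,0,2],[-2.06,0,2.18,0,0.63,0,2],[-2.06,0,2.18,0,0.63,0,2],[-2.06,0,2.18,0,0.63,0,2],[-2.06,0,2.18,0,0.63,0,2],[0,0,0,0,0,0,2]]'| grep -E 'tcp_p|force|open'
python3 s.py
```

```text
tcp_pos: [0.4518, -0.0393, 0.099]
ft_force: [4.5, -0.9, 0.5]
opening: 0.22
gripper_force: 1.8
23.6 p [ 0.4518 -0.0393  0.099 ] q [-0.2   0.68 -0.09  1.8   0.43  1.36  1.88] F [ 4.5 -0.9  0.5] T [ 0.48 -1.22  0.68] op 20.2 g 1.8
tool heading -131.8 tilt 43.1 r 0.1224 g z 0.1129 lever heading if touching -130.0 F along tool y [-1.4 -3.9 -2. ]
```

```bash
cat >> s.py <<'E'
F=s['ft_force']; print('screw torque cw',round(float(e[0]*F[1]-e[1]*F[0]),3))
E
python3 -m jog '[[-2.06,0,2.18,-0.05,0.66,-0.05,2],[-2.06,0,2.18,-0.05,0.66,-0.05,2],[-2.06,0,2.18,0,0.66,0,2],[0,0,0,0,0,0,2]]'| grep -E 'force'
python3 s.py
python3 -m jog '[[-0.7,0,0.73,0,0.22,0,2],[0,0,0,0,0,0,2]]'| grep -E 'tcp_p|force'
python3 -m jog '[[-0.7,0,0.73,0,0.22,0,2],[0,0,0,0,0,0,2]]'| grep -E 'tcp_p|force'
python3 s.py
```

```text
ft_force: [4.3, -1.8, 0.4]
gripper_force: 1.9
24.0 p [ 0.4381 -0.0249  0.0991] q [-0.19  0.69 -0.08  1.78  0.34  1.4   1.8 ] F [ 4.3 -1.8  0.4] T [ 0.28 -1.3   0.66] op 19.8 g 1.9
tool heading -140.9 tilt 43.2 r 0.1224 g z 0.1129 lever heading if touching -138.5 F along tool y [-1.3 -4.2 -1.8]
screw torque cw 0.521
tcp_pos: [0.4356, -0.0227, 0.099]
ft_force: [4.7, -0.7, 0.4]
gripper_force: 1.8
tcp_pos: [0.4338, -0.0209, 0.0989]
ft_force: [4.7, -0.4, 0.7]
gripper_force: 1.8
24.4 p [ 0.4338 -0.0209  0.0989] q [-0.18  0.69 -0.08  1.78  0.31  1.41  1.79] F [ 4.7 -0.4  0.7] T [ 0.24 -1.25  0.65] op 20.2 g 1.8
tool heading -143.1 tilt 43.3 r 0.1233 g z 0.1128 lever heading if touching -140.9 F along tool y [-2.1 -3.2 -3. ]
screw torque cw 0.406
```

Still free drag (~0.5 N m); continue in small steps.

```bash
for k in 1; do :; done
python3 -m jog '[[-0.7,0,0.73,0,0.22,0,2],[0,0,0,0,0,0,2]]' >/dev/null; python3 s.py|tail -2
python3 -m jog '[[-0.35,0,0.36,0,0.12,0,2],[0,0,0,0,0,0,2]]' >/dev/null; python3 s.py|tail -2
python3 -m jog '[[-0.35,0,0.36,0,0.12,0,2],[0,0,0,0,0,0,2]]' >/dev/null; python3 s.py|tail -2
```

```text
tool heading -144.1 tilt 43.3 r 0.1235 g z 0.1127 lever heading if touching -141.8 F along tool y [-1.2 -3.9 -2.1]
screw torque cw 0.491
tool heading -144.6 tilt 43.4 r 0.1236 g z 0.1127 lever heading if touching -142.4 F along tool y [-1.5 -4.2 -2.6]
screw torque cw 0.532
tool heading -145.2 tilt 43.4 r 0.1236 g z 0.1127 lever heading if touching -142.9 F along tool y [-2.7 -3.3 -2.8]
screw torque cw 0.426
```

```bash
python3 -m jog '[[-0.35,0,0.36,0,0.14,0,2],[0,0,0,0,0,0,2]]' >/dev/null; python3 s.py|tail -2
python3 -m jog '[[-0.35,0,0.36,0,0.14,0,2],[0,0,0,0,0,0,2]]' >/dev/null; python3 s.py|tail -2
python3 -m jog '[[0,0,0,0,0.12,0,2],[0,0,0,0,0,0,2]]' >/dev/null; python3 s.py|tail -2
python3 -m jog '[[0,0,0,0,0.12,0,2],[0,0,0,0,0,0,2]]' >/dev/null; python3 s.py|tail -2
```

```text
tool heading -145.7 tilt 43.4 r 0.1236 g z 0.1127 lever heading if touching -143.5 F along tool y [-2.7 -3.1 -2.3]
screw torque cw 0.393
tool heading -146.2 tilt 43.4 r 0.1236 g z 0.1127 lever heading if touching -144.1 F along tool y [-1.1 -3.9 -2.7]
screw torque cw 0.496
tool heading -146.1 tilt 43.4 r 0.1237 g z 0.1128 lever heading if touching -144.7 F along tool y [-1.9 -3.6 -1.6]
screw torque cw 0.454
tool heading -146.1 tilt 43.4 r 0.1237 g z 0.1128 lever heading if touching -145.3 F along tool y [-1.7 -4.  -1.9]
screw torque cw 0.494
```

```bash
python3 -m jog '[[0,0,0,0,0.1,0,2],[0,0,0,0,0,0,2]]' >/dev/null; python3 s.py|tail -2
python3 -m jog '[[0,0,0,0,0.1,0,2],[0,0,0,0,0,0,2]]' >/dev/null; python3 s.py|tail -2
python3 -m jog '[[0,0,0,0,0.1,0,2],[0,0,0,0,0,0,2]]' >/dev/null; python3 s.py|tail -2
python3 -m jog '[[0,0,0,0,0.1,0,2],[0,0,0,0,0,0,2]]' >/dev/null; python3 s.py|tail -2
```

```text
tool heading -146.1 tilt 43.4 r 0.1237 g z 0.1128 lever heading if touching -145.7 F along tool y [-1.7 -3.  -2.5]
screw torque cw 0.378
tool heading -146.2 tilt 43.4 r 0.1238 g z 0.1128 lever heading if touching -146.2 F along tool y [-1.1 -3.5 -1.8]
screw torque cw 0.43
tool heading -146.2 tilt 43.4 r 0.1239 g z 0.1128 lever heading if touching -146.6 F along tool y [-0.8 -3.3 -2.4]
screw torque cw 0.409
tool heading -146.1 tilt 43.4 r 0.1239 g z 0.1128 lever heading if touching -147.1 F along tool y [-0.  -4.3 -0.2]
screw torque cw 0.525
```

```bash
python3 -m jog '[[0,0,0,0,0.1,0,2],[0,0,0,0,0,0,2]]' >/dev/null; python3 s.py|tail -2
python3 -m jog '[[0,0,0,0,0.1,0,2],[0,0,0,0,0,0,2]]' >/dev/null; python3 s.py|tail -2
python3 -m jog '[[0,0,0,0,0.1,0,2],[0,0,0,0,0,0,2]]' >/dev/null; python3 s.py|tail -2
```

```text
tool heading -146.1 tilt 43.4 r 0.124 g z 0.1128 lever heading if touching -147.5 F along tool y [ 0.3 -4.1 -1.1]
screw torque cw 0.504
tool heading -146.1 tilt 43.4 r 0.1241 g z 0.1128 lever heading if touching -148.1 F along tool y [-0.3 -4.1 -0.7]
screw torque cw 0.499
tool heading -146.1 tilt 43.4 r 0.1242 g z 0.1128 lever heading if touching -148.4 F along tool y [ 0.5 -3.6 -0.5]
screw torque cw 0.449
```

```bash
python3 -m jog '[[0,0,0,0,0.1,0,2],[0,0,0,0,0,0,2]]' >/dev/null; python3 s.py|tail -2
python3 -m jog '[[0,0,0,0,0.1,0,2],[0,0,0,0,0,0,2]]' >/dev/null; python3 s.py|tail -2
python3 -m jog '[[0,0,0,0,0.1,0,2],[0,0,0,0,0,0,2]]' >/dev/null; python3 s.py
```

```text
tool heading -146.2 tilt 43.4 r 0.1242 g z 0.1128 lever heading if touching -148.9 F along tool y [ 1.3 -4.5 -0.3]
screw torque cw 0.559
tool heading -146.1 tilt 43.4 r 0.1243 g z 0.1128 lever heading if touching -149.5 F along tool y [ 1.7 -3.6 -0. ]
screw torque cw 0.459
27.8 p [ 0.4222 -0.0046  0.099 ] q [-0.19  0.69 -0.08  1.79  0.27  1.41  1.75] F [ 2.1 -5.5  1.4] T [-0.37 -0.77  0.64] op 20.1 g 2.3
tool heading -146.2 tilt 43.4 r 0.1244 g z 0.1128 lever heading if touching -149.9 F along tool y [ 2.  -5.7 -0.1]
screw torque cw 0.719
```

Torque is climbing: the screw has come up solid. Nip up with smaller steps.

```bash
python3 -m jog '[[0,0,0,0,0.04,0,2],[0,0,0,0,0,0,2]]' >/dev/null; python3 s.py|tail -1
python3 -m jog '[[0,0,0,0,0,0,2]]' >/dev/null; python3 s.py|tail -2
```

```text
screw torque cw 0.617
tool heading -146.2 tilt 43.4 r 0.1244 g z 0.1128 lever heading if touching -149.9 F along tool y [ 1.9 -3.8 -0.6]
screw torque cw 0.473
```

```bash
python3 -m jog '[[0,0,0,0,0.04,0,2],[0,0,0,0,0,0,2]]' >/dev/null; python3 s.py|tail -1
python3 -m jog '[[0,0,0,0,0,0,2]]' >/dev/null; python3 s.py|tail -2
```

```text
screw torque cw 0.583
tool heading -146.2 tilt 43.4 r 0.1244 g z 0.1128 lever heading if touching -150.1 F along tool y [ 2.3 -3.9  0.2]
screw torque cw 0.498
```

```bash
python3 -m jog '[[0,0,0,0,0.07,0,2],[0,0,0,0,0,0,2]]' >/dev/null; python3 s.py|tail -1
python3 -m jog '[[0,0,0,0,0.07,0,2],[0,0,0,0,0,0,2]]' >/dev/null; python3 s.py|tail -1
python3 -m jog '[[0,0,0,0,0,0,2]]' >/dev/null; python3 s.py|tail -2
```

```text
screw torque cw 0.585
screw torque cw 0.575
tool heading -146.1 tilt 43.4 r 0.1245 g z 0.1128 lever heading if touching -150.8 F along tool y [ 0.9 -5.3 -0.1]
screw torque cw 0.667
```

```bash
python3 -m jog '[[0,0,0,0,0.07,0,2],[0,0,0,0,0,0,2]]' >/dev/null; python3 s.py|tail -1
python3 -m jog '[[0,0,0,0,0,0,2]]' >/dev/null; python3 s.py|tail -1
python3 -m jog '[[0,0,0,0,0.07,0,2],[0,0,0,0,0,0,2]]' >/dev/null; python3 s.py|tail -1
python3 -m jog '[[0,0,0,0,0,0,2]]' >/dev/null; python3 s.py
```

```text
screw torque cw 0.57
screw torque cw 0.614
screw torque cw 0.663
29.5 p [ 0.4205 -0.0017  0.099 ] q [-0.19  0.69 -0.08  1.79  0.27  1.41  1.74] F [ 1.3 -5.4  1.1] T [-0.46 -0.77  0.67] op 20.1 g 2.6
tool heading -146.1 tilt 43.3 r 0.1246 g z 0.1128 lever heading if touching -151.4 F along tool y [ 2.2 -5.2  0.5]
screw torque cw 0.663
```

```bash
python3 -m jog '[[0,0,0,0,0.1,0,2],[0,0,0,0,0,0,2]]' |tail -1; python3 s.py|tail -1
python3 -m jog '[[0,0,0,0,0,0,2]]' |tail -1; python3 s.py|tail -1
python3 -m jog '[[0,0,0,0,0.1,0,2],[0,0,0,0,0,0,2]]' |tail -1; python3 s.py|tail -1
python3 -m jog '[[0,0,0,0,0,0,2]]' |tail -1; python3 s.py
```

```text
gripper_force: 2.8
screw torque cw 0.693
gripper_force: 2.8
screw torque cw 0.757
gripper_force: 2.9
screw torque cw 0.658
gripper_force: 2.9
30.1 p [ 4.195e-01 -3.000e-04  9.900e-02] q [-0.2   0.68 -0.08  1.79  0.27  1.41  1.74] F [ 1.4 -5.4  1.2] T [-0.44 -0.86  0.73] op 20.3 g 2.9
tool heading -146.1 tilt 43.3 r 0.1248 g z 0.1128 lever heading if touching -152.2 F along tool y [ 2.2 -5.3  0.4]
screw torque cw 0.675
```

```bash
python3 -m jog '[[-2.06,0,2.18,0,0.07,0,2],[-2.06,0,2.18,0,0.07,0,2],[0,0,0,0,0,0,2]]' |tail -1; python3 s.py
python3 -m jog '[[0,0,0,0,0.1,0,2],[0,0,0,0,0,0,2]]' |tail -1; python3 s.py|tail -2
```

```text
gripper_force: 2.2
30.4 p [0.4199 0.0008 0.0987] q [-0.17  0.69 -0.07  1.77  0.21  1.43  1.7 ] F [ 3.4 -3.2  0.4] T [-0.21 -1.15  0.71] op 19.9 g 2.2
tool heading -152.2 tilt 43.2 r 0.1239 g z 0.1125 lever heading if touching -152.0 F along tool y [-0.8 -4.4 -1.4]
screw torque cw 0.545
gripper_force: 2.6
tool heading -152.1 tilt 43.2 r 0.1241 g z 0.1126 lever heading if touching -152.8 F along tool y [-0.6 -5.3 -0.8]
screw torque cw 0.652
```

```bash
python3 -m jog '[[0,0,0,0,0.1,0,2],[0,0,0,0,0,0,2]]' |tail -1; python3 s.py|tail -1
python3 -m jog '[[0,0,0,0,0.1,0,2],[0,0,0,0,0,0,2]]' |tail -1; python3 s.py|tail -1
python3 -m jog '[[0,0,0,0,0,0,2]]' |tail -1; python3 s.py
```

```text
gripper_force: 2.8
screw torque cw 0.674
gripper_force: 3.0
screw torque cw 0.749
gripper_force: 3.0
31.1 p [0.4181 0.0039 0.0988] q [-0.18  0.69 -0.07  1.77  0.21  1.43  1.7 ] F [ 4.  -5.3  0.6] T [-0.42 -1.24  0.87] op 19.9 g 3.0
tool heading -152.1 tilt 43.2 r 0.1242 g z 0.1126 lever heading if touching -153.6 F along tool y [-0.3 -6.5 -1.1]
screw torque cw 0.808
```

```bash
python3 -m jog '[[0,0,0,0,0.1,0,2],[0,0,0,0,0,0,2]]' |tail -1; python3 s.py|tail -1
python3 -m jog '[[0,0,0,0,0.1,0,2],[0,0,0,0,0,0,2]]' |tail -1; python3 s.py|tail -1
python3 -m jog '[[0,0,0,0,0.1,0,2],[0,0,0,0,0,0,2]]' |tail -1; python3 s.py|tail -1
python3 -m jog '[[0,0,0,0,0,0,2]]' |tail -1; python3 s.py
```

```text
gripper_force: 3.2
screw torque cw 0.968
gripper_force: 3.4
screw torque cw 0.818
gripper_force: 3.5
screw torque cw 0.863
gripper_force: 3.5
31.8 p [0.4169 0.0061 0.0988] q [-0.18  0.69 -0.07  1.78  0.21  1.42  1.7 ] F [ 4.8 -6.   1.9] T [-0.6  -1.26  1.06] op 20.0 g 3.5
tool heading -152.0 tilt 43.2 r 0.1245 g z 0.1127 lever heading if touching -154.8 F along tool y [ 0.2 -7.5 -2.3]
screw torque cw 0.923
```

```bash
python3 -m jog '[[0,0,0,0,0.1,0,2],[0,0,0,0,0,0,2]]' |tail -1; python3 s.py|tail -1
python3 -m jog '[[0,0,0,0,0.1,0,2],[0,0,0,0,0,0,2]]' |tail -1; python3 s.py|tail -1
python3 -m jog '[[0,0,0,0,0,0,2]]' |tail -1; python3 s.py|tail -2
python3 -m jog '[[0,0,0,0,0,0,2]]' |tail -1; python3 s.py|tail -2
```

```text
gripper_force: 3.7
screw torque cw 0.901
gripper_force: 3.9
screw torque cw 0.967
gripper_force: 3.9
tool heading -152.0 tilt 43.2 r 0.1246 g z 0.1127 lever heading if touching -155.5 F along tool y [-0.4 -7.8 -1.2]
screw torque cw 0.953
gripper_force: 3.9
tool heading -152.0 tilt 43.2 r 0.1246 g z 0.1127 lever heading if touching -155.6 F along tool y [ 0.2 -6.9 -1. ]
screw torque cw 0.848
```

```bash
python3 -m jog '[[0,0,0,0,0.08,0,2],[0,0,0,0,0,0,2]]' |tail -1; python3 s.py|tail -1
python3 -m jog '[[0,0,0,0,0,0,2]]' |tail -1; python3 s.py|tail -2
python3 -m jog '[[0,0,0,0,-0.4,0,2],[0,0,0,0,-0.4,0,2.5],[0,0,0,0,-0.2,0,2.5],[0,0,0,0,0,0,2.5],[0,0,0,0,0,0,2.5]]' |tail -1; python3 s.py
```

```text
gripper_force: 4.0
screw torque cw 1.031
gripper_force: 4.0
tool heading -152.0 tilt 43.2 r 0.1247 g z 0.1127 lever heading if touching -155.8 F along tool y [-0.1 -7.7 -2.2]
screw torque cw 0.945
gripper_force: 1.8
33.2 p [0.4194 0.0007 0.0988] q [-0.17  0.69 -0.07  1.77  0.21  1.43  1.71] F [ 4.6 -1.9  0. ] T [ 0.04 -1.32  0.61] op 24.9 g 1.8
tool heading -152.2 tilt 43.3 r 0.1244 g z 0.1126 lever heading if touching -150.9 F along tool y [-2.3 -3.8 -2.2]
screw torque cw 0.482
```

```bash
python3 -m jog '[[0,0,0,0,-0.3,0,2.5],[0,0,0,0,-0.3,0,2.5],[0,0,0,0,0,0,2.5],[0,0,0,0,0,0,2.5]]' |tail -1; python3 s.py
```

```text
gripper_force: 1.0
33.6 p [ 0.4215 -0.0052  0.0989] q [-0.17  0.7  -0.07  1.77  0.22  1.43  1.71] F [ 1.9 -0.6  1.2] T [ 0.13 -0.93  0.39] op 25.2 g 1.0
tool heading -152.2 tilt 43.4 r 0.1252 g z 0.1127 lever heading if touching -148.0 F along tool y [-0.2 -1.4 -1.8]
screw torque cw 0.19
```

```bash
python3 -m jog '[[0,0,0,0,-0.3,0,2.8],[0,0,0,0,-0.2,0,2.8],[0,0,0,0,0,0,2.8],[0,0,0,0,0,0,2.8]]' |tail -1; python3 s.py
python3 - <<'E'
from h import *
c=snap('wrist','10.png');z=c['range_z'];s=get_state();Rc=Ro.from_rotvec(s['tcp_rot']).as_matrix()
P=[]
for v in range(100,300,12):
    q=[u for u in range(200,310) if 0<z[v,u]<.5 and c['pixels'][v,u].max()<70]
    if q: p=pt(c,np.median(q),v,np.median(z[v,q]));print(v,q[0],q[-1],p.round(4),'tool y',(Rc.T@(p-s['tcp_pos'])*1000)[1].round(1))
E
```

```text
gripper_force: 0.4
34.0 p [ 0.4238 -0.0096  0.0989] q [-0.16  0.7  -0.06  1.76  0.22  1.43  1.72] F [ 0.8 -0.   0.3] T [ 0.31 -0.78  0.14] op 28.1 g 0.4
tool heading -152.2 tilt 43.4 r 0.1253 g z 0.1127 lever heading if touching -145.1 F along tool y [-0.3 -0.4 -0.7]
screw torque cw 0.063
220 228 291 [ 0.4322 -0.0159  0.118 ] tool y -9.5
232 225 294 [ 0.4386 -0.0116  0.1195] tool y -8.6
244 221 298 [ 0.4446 -0.0079  0.1205] tool y -8.2
256 217 302 [ 0.4535 -0.001   0.1369] tool y -6.2
268 214 305 [0.4592 0.0029 0.1425] tool y -5.5
```

View pics/10.png

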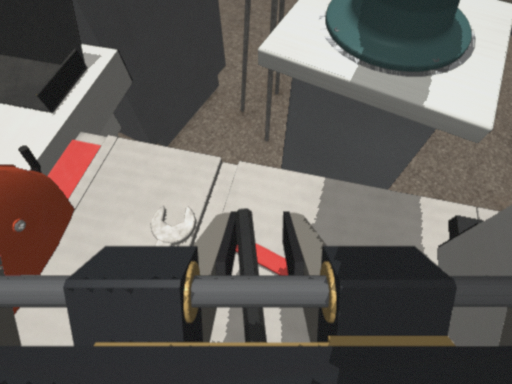

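The lever sits between the fingers at (250,230), near the left (pushing) finger. Centre the gap, then lift straight off.

```bash
python3 -m jog '[[0,0,0,0,-0.4,0,3.6],[0,0,0,0,-0.2,0,4],[0,0,0,0,0,0,4],[0,0,0,0,0,0,4]]' |tail -4; 
python3 -m jog '[[0,0,0,0.7,0,-0.7,4],[0,0,0,0.7,0,-0.7,4],[0,0,0,1.4,0,-1.5,4],[0,0,0,2,0,-2.1,4],[0,0,0,2,0,-2.1,4],[0,0,0,0,0,-4,4],[0,0,0,0,0,0,4]]'|tail -5
python3 - <<'E'
from h import *
st()
B=[]
for n in('scene','side'):
    c=snap(n); q=proj(c,S+[-.04,-.03,.03]).astype(int)
    B.append(cv2.resize(c['pixels'][q[1]-38:q[1]+38,q[0]-50:q[0]+50,::-1],(400,304),interpolation=cv2.INTER_CUBIC))
    if n=='scene':
      z=c['range_z']; 
cv2.imwrite('pics/11.png',np.hstack(B))
c=snap('wrist');z=c['range_z']
for v in range(60,384,12):
    q=[u for u in range(0,512) if 0<z[v,u]<.6 and c['pixels'][v,u].max()<90 and .1<pt(c,u,v)[2]<.13 and np.hypot(*(pt(c,u,v)-S)[:2])<.16]
    if q: p=pt(c,np.median(q),v,np.median(z[v,q]));d=p-S;print(v,p.round(4),np.degrees(np.arctan2(d[1],d[0])).round(1))
E
```

```text
tcp_rot: [0.581, -2.325, 0.227]
ft_force: [-0.1, 0.0, -0.8]
opening: 0.434
gripper_force: 0.0
tcp_pos: [0.4543, -0.0009, 0.2301]
tcp_rot: [0.584, -2.335, 0.229]
ft_force: [0.7, 0.2, -0.3]
opening: 0.431
gripper_force: 0.0
35.15 p [ 0.4543 -0.0009  0.2301] q [-0.17  0.56 -0.06  1.63  0.21  1.68  1.77] F [ 0.7  0.2 -0.3] T [ 0.46 -0.69 -0.08] op 39.7 g 0.0
240 [ 0.4313 -0.0252  0.1172] -142.4
252 [ 0.4422 -0.0192  0.1182] -141.6
264 [ 0.4513 -0.0114  0.1186] -141.8
312 [0.4852 0.0153 0.1215] -141.9
324 [0.4928 0.0213 0.1224] -141.9
336 [0.5001 0.0271 0.123 ] -141.9
```

View pics/11.png

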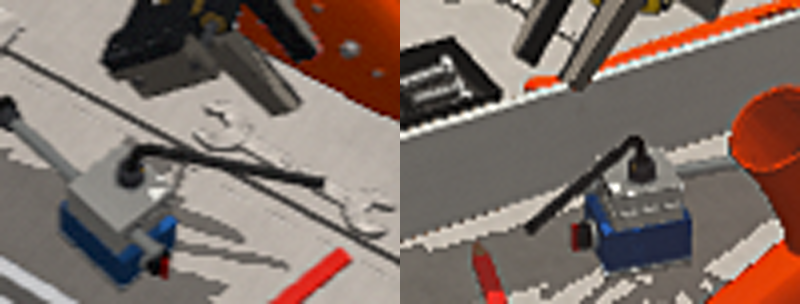

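The key stands seated: screw head at (130,180), long tip at (320,182) in the scene crop. The lever has turned 40°, which is the 0.70 rad stop, and the robot is clear. Hand in.

```bash
python3 -c "
from plant import *
print(finish_job())"
```

```text
the job is handed in; nothing more can be done
None
```

The job is handed in: I drew the key, flipped it and seated its short arm on the socket floor. The screw turned about 40° to its solid stop and was nipped to about 1 N m by the wrist force. I then let go with the key still seated and saw nothing else on the table disturbed, though I made no separate check of that.

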